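Clear the filter stack off a microscope illuminator and cap its lamp port

ROBOT

A 7-joint arm with a two-finger parallel gripper is mounted at the origin on the work surface. World frame = base frame: x ahead of the robot, y to its left, z up, the work surface at z = 0. Lengths are in m, angles in rad, forces in N, time in s.
With the tool pointing down it reaches from about 0.4 to 0.85 m from the base axis. Payload 10.4 kg.
Tool frame: the origin (TCP) lies midway between the tips of the shut fingers; the grasp point (between the pads) lies 19 mm behind it (grip_point_offset is the distance from the TCP to the grasp point, in m); y points along the fingers, z is the direction in which the jaws open and shut, and the axes are right-handed (so a half turn about y gives the same grasp; the last joint's range is limited). The gripper opens to 85 mm and grips with 20 to 120 N. Pads are 22 mm wide; open, the fingers measure 114 mm over their backs; the gripper's body (76 mm by 85 mm) begins 54 mm behind the grasp point. The pads swing forward as they close: fully open they stand 13 mm farther back than shut.
Start: joints at [1.097, 0.332, -0.065, 1.46, 0.022, 1.35, -0.088], TCP at [0.272, -0.563, 0.193] pointing down, gripper open.
Joint ranges: [-2.6, 2.6], [-0.5, 2.12], [-1.47, 1.34], [0.16, 2.42], [-1.27, 4.41], [0.06, 2.06], [-2.6, 2.6]. Speed limits (rad/s): [2.22, 2.22, 2.79, 2.79, 3.14, 3.14, 3.14].

INTERFACE

Orientations are given as a unit quaternion [x, y, z, w].
In Python, from workcell import * gives the robot as it stands.
- The arm moves only by the tool send_rows, never from a script. Its argument "motion" is a list of rows, each a list of 7 numbers: the opening in per cent of the stroke, from 0 (shut) to 100 (fully open), then the shift along the tool's x, y, z in m, then the turn, a rotation vector about the tool's x, y, z in rad. In form: [[claw, tx, ty, tz, ax, ay, az], ...]. A call has 1 to 10 rows; each row is the pose to reach, as a shift and turn from the pose commanded when the call began, along the tool's axes at that moment; what a row does not reach only later rows make up. A row lasts 1/12 s, in which the tool goes at most 41.7 mm and 7.16 degrees, less where a joint would pass 70% of its speed; a pose out of reach is approached as far as the arm can. A call with a gripper value outside its range is refused whole. The fingers move at their own pace and stop on an object; "squeeze" is the grip in N (left out, the last holds). Time passes only in rows, so rows that repeat a pose let the fingers close. It gives the time, the measured TCP pose, the force and the opening at its end, in the units of the state.
- get_obs(): the state, without advancing time (a new reading comes with each control period).
- camera(name): name is "scene" or "side" or "wrist"; returns a dict with "pixels" (384x512x3 uint8, red, green, blue), "range_z" (384x512 float32, m along the optical axis (not along the pixel's ray), 0 where there is no reading), "fovy" (degrees; the focal length in pixels is half the picture's height over the tangent of half this angle, whatever the lens; pixels are square), "cx", "cy" (the principal point, pixels), "view" (4x4, takes a point from world to camera coordinates); the wrist camera has in their place "T_tool_cam" (4x4, takes a point from camera to tool coordinates, whose origin is the TCP and whose axes are the tool frame's). Camera axes: x right, y down, z forward; pixel columns grow to the right and rows downward; lengths in m; the calibration is good to about 2 mm. A picture is of the moment at which its call begins: read the wrist's pose just before it.
- hand_in(): hands the job in, once; it reports no verdict.
The state is a dict: "clock": time; "joint_pos": joint angles; "joint_velocities": joint speeds; "tau": joint torques, N m; "position": TCP position; "ee_rot": TCP orientation; "ft_force": force on the tool from outside, world axes, zero at the start; "torque": the same for the moment, N m; "grip_width": opening from 0.0 (shut) to 1.0 (fully open).
Only numpy, scipy, OpenCV 4.12 (cv2) and the standard library are available. Lean on these libraries where they do the work, as an engineer would, in place of code of your own. Each camera call takes 0.05 s, during which the arm holds its last target.

TASK

Put the illuminator away: take the stacked light filters off its lamp port one at a time from the top down, and lay each flat in the middle of the pad of its own colour, within the coloured disc, before you take the next. When all three are put away, close the empty port with the grey dust cap, its plug in the bore and its flange resting on the collar. The filters are glass: do not tip or drop them, and leave the objective and the slide box where they stand.

Things in the scene. Friction and masses are not known exactly. Their poses are not given: they have to be found in the camera images.
- green_filter_center (a point): green light filter, the top one of the stack: a flat round disc, 42 mm across and 16 mm thick, green rim with a dark band, paler green glass on top; 35 to 70 g. At the start it lies on top of the yellow one, underside 82 mm above the table, centred to about 3 mm. The point is its centre, 8 mm above its underside; z is up through the disc.
- yellow_filter_center (a point): yellow light filter, the middle one of the stack: a flat round disc, 54 mm across and 16 mm thick, yellow rim with a dark band, paler yellow glass on top; 56 to 112 g. At the start it lies on the blue one, under the green one, underside at 66 mm, centred to about 3 mm. The point is its centre, 8 mm above its underside; z is up through the disc.
- blue_filter_center (a point): blue light filter, the bottom one of the stack: a flat round disc, 66 mm across and 16 mm thick, blue rim with a dark band, paler blue glass on top; 77 to 154 g. At the start it lies on the illuminator's collar, under the yellow one, underside at 50 mm, centred to about 3 mm. The point is its centre, 8 mm above its underside; z is up through the disc.
- dust_cap_knob (a point): grey dust cap, 36 mm tall in all, round: underneath a plug 38 mm across and 8 mm long, then a flange 74 mm across and 6 mm thick, on top a knob 26 mm across and 22 mm tall to hold it by. Stands on its plug on the table at the start; 60 g. The point is the middle of the knob: 25 mm above the underside of the plug, 17 mm above the underside of the flange, 11 mm above the top of the flange; z is up.
- green_pad_top (a point): place of the green filter: a fixed round black rubber pad 100 mm across and 8 mm thick, with a green disc 66 mm across in its middle. The point is the centre of its flat top face, z up.
- yellow_pad_top (a point): place of the yellow filter: a fixed round black rubber pad 100 mm across and 8 mm thick, with a yellow disc 78 mm across in its middle. The point is the centre of its flat top face, z up.
- blue_pad_top (a point): place of the blue filter: a fixed round black rubber pad 100 mm across and 8 mm thick, with a blue disc 90 mm across in its middle. The point is the centre of its flat top face, z up.
- port (a point): lamp port of the bench illuminator: centre of the mouth of a black collar, 80 mm outside, bore 54 mm and 17 mm deep, flat top 50 mm above the table; z is up. The collar stands on a fixed cream housing 125 x 105 x 30 mm (x, y, z). The filters are stacked on it at the start. Capped, the plug is in the bore and the flange on the collar, the knob point 17 mm above this point.
- objective_center (a point): bystander, leave alone: a steel microscope objective with a red band standing on a black base 44 mm across, 54 mm tall in all; the point is on its axis 24 mm above the table.
- slide_box_center (a point): bystander, leave alone: a closed wooden slide box 87 x 72 x 33 mm (its x, y, z); the point is its centre.
There are look-alikes about, which are no part of the job. Leave any brown or pink look-alike of the part that bears blue_filter_center alone.

How it is judged:
By the outcome, as a careful person would: the job done as asked, in the order asked, and still so for the second after the job is handed in, with the robot touching nothing.
It also fails if it takes over 120 s, if anything falls off the work surface, if the arm or the gripper's body presses on something with over 40 N, if the wrist force passes 120 N, or if a joint passes its speed limit or range.

## Working session

There is one attempt and no reset: what is moved stays moved. The work goes in short steps, Python scripts to look and compute and a tool call to move; the robot and the scene stay as the last step left them, time stands still between calls to the robot, and variables do not carry over. Pictures are saved under pics/ and viewed, and the job is handed in when it is done.

Besides the shell and the picture viewer there is one more tool, called after "Request:" as a command line: name --pt "numbers of a row" for each row, then --argument value for the rest. send_rows: Moves the arm, as the interface text tells. Its arguments: {"type":"object","properties":{"motion":{"type":"array"},"squeeze":{"type":"number"}},"required":["motion"]}

```bash
mkdir -p pics; ls
cat > h.py <<'E'
from workcell import *
import numpy as np, cv2
from scipy.spatial.transform import Rotation as R
def K(c):
    h=c["pixels"].shape[0]; f=h/2/np.tan(np.radians(c["fovy"])/2); return f,c["cx"],c["cy"]
def camT(c,obs=None):
    if "view" in c: return np.linalg.inv(np.array(c["view"]))
    T=np.eye(4);T[:3,:3]=R.from_quat(obs["ee_rot"]).as_matrix();T[:3,3]=obs["position"]
    return T@np.array(c["T_tool_cam"])
def cloud(c,T):
    f,cx,cy=K(c);z=c["range_z"].astype(float);v,u=np.mgrid[:z.shape[0],:z.shape[1]]
    P=np.stack([(u-cx)/f*z,(v-cy)/f*z,z],-1)
    W=P@T[:3,:3].T+T[:3,3];W[z==0]=np.nan;return W
def ray(c,T,u,v,h):
    f,cx,cy=K(c);d=T[:3,:3]@np.array([(u-cx)/f,(v-cy)/f,1]);o=T[:3,3];return o+d*(h-o[2])/d[2]
def save(c,n,s=1.5): cv2.imwrite("pics/"+n,cv2.resize(c["pixels"][:,:,::-1],None,fx=s,fy=s,interpolation=cv2.INTER_CUBIC))
E
python3 - <<'E'
from h import *
o=get_obs();print(o)
for n in("scene","side","wrist"):
    c=camera(n);save(c,n+"0.png");print(n,c["fovy"],c["cx"],c["cy"],c.get("view"),c.get("T_tool_cam"))
    np.savez("/tmp/"+n+"0.npz",**c)
E
```

```text
pics
{'clock': 0.0, 'joint_pos': array([ 1.09742824,  0.33289779, -0.06469114,  1.46091974,  0.02159749,
        1.34991376, -0.08849733]), 'joint_velocities': array([ 0.00092214, -0.00041726,  0.00238878,  0.00075664,  0.00064881,
       -0.00076692,  0.00085022]), 'tau': array([-7.76593042e-04, -6.25453663e+01,  4.85387805e-02, -3.91599548e+01,
        1.60731026e-02,  9.94334434e-03, -7.25282320e-06]), 'position': array([ 0.27208872, -0.56219194,  0.19241007]), 'ee_rot': array([-0.15816652,  0.68971315, -0.68873001,  0.15789269]), 'ft_force': array([-0.49759262,  0.13450598,  0.2624398 ]), 'torque': array([ 0.02458819, -0.03029387, -0.01263496]), 'grip_width': 1.0017676404704194}
scene 42.887832179489564 249.0176597289092 191.5325813234995 [[ 0.60336782  0.79743815 -0.00629805 -0.23769305]
 [ 0.46414217 -0.35758537 -0.81037322 -0.18381479]
 [-0.64847461  0.48602994 -0.58588018  1.63490232]
 [ 0.          0.          0.          1.        ]] None
side 47.34460496428586 253.01126137595202 197.144024137787 [[ 0.85407676 -0.52012536 -0.00474357 -0.43148485]
 [-0.27224263 -0.43923063 -0.85613107  0.16494065]
 [ 0.44321196  0.73249305 -0.51673697  1.19910461]
 [ 0.          0.          0.          1.        ]] None
wrist 71.25679456742 258.90518128596864 192.18807445359272 None [[ 1.61699791e-04  9.53764358e-01  3.00555358e-01 -7.71354283e-02]
 [-2.25659557e-05 -3.00555359e-01  9.53764371e-01 -1.80908173e-01]
 [ 9.99999987e-01 -1.61005818e-04 -2.70771344e-05 -3.61739594e-05]
 [ 0.00000000e+00  0.00000000e+00  0.00000000e+00  1.00000000e+00]]
```

View pics/scene0.png

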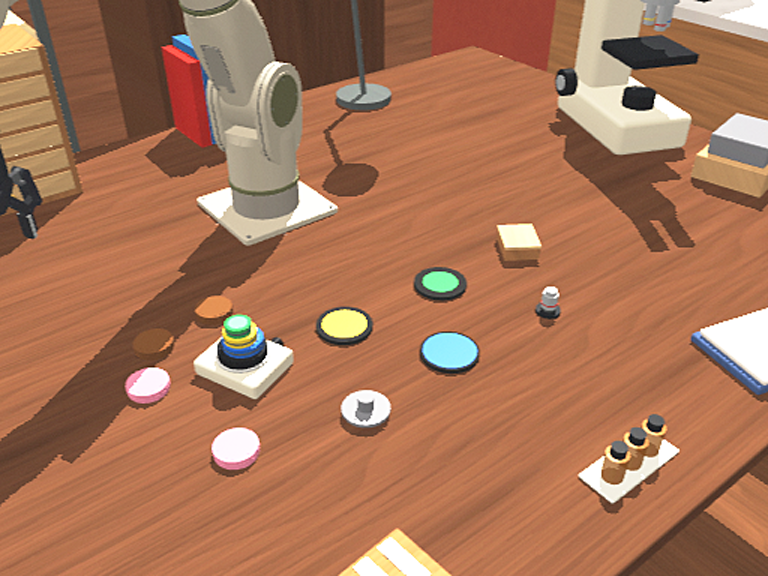

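View pics/side0.png

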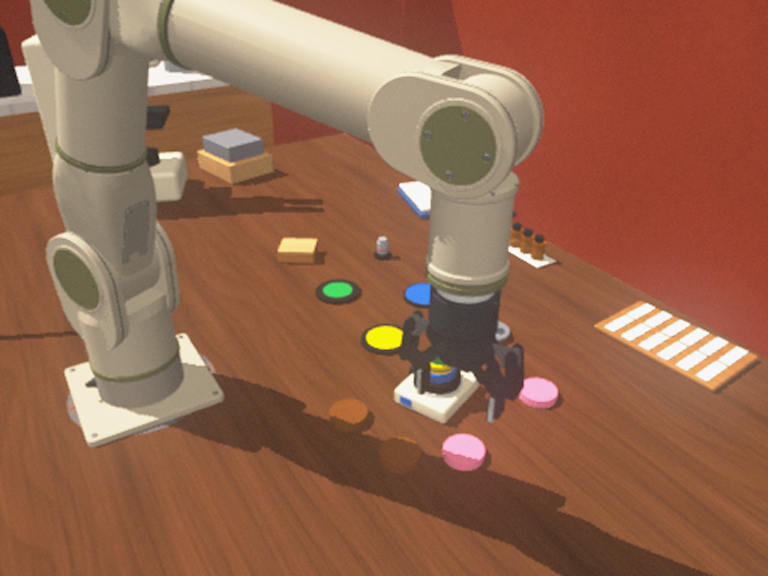

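View pics/wrist0.png

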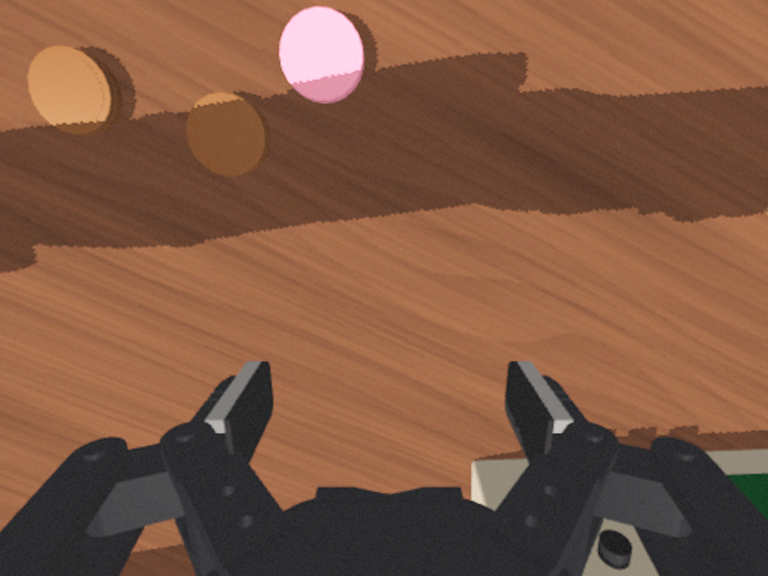

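The scene view (1.5x scale) shows the stack at (240,335) on the cream housing, with the green, yellow and blue pads at (440,283), (344,325) and (449,352). The cap is at (365,408), the objective at (549,303) and the slide box at (519,240). The look-alike discs are brown at (214,307) and (153,342), and pink at (147,384) and (235,449).

```bash
cat >> h.py <<'E'
def load(n): 
    d=dict(np.load("/tmp/"+n+".npz",allow_pickle=True)); return {k:(v if v.ndim else v.item()) for k,v in d.items()}
def blobs(c,T,h,lo,hi,amin=40,zr=None):
    hsv=cv2.cvtColor(c["pixels"],cv2.COLOR_RGB2HSV);m=cv2.inRange(hsv,np.array(lo),np.array(hi))
    n,l,s,ce=cv2.connectedComponentsWithStats(m)
    W=cloud(c,T)
    for i in range(1,n):
        if s[i,4]<amin: continue
        cs,_=cv2.findContours((l==i).astype(np.uint8),cv2.RETR_EXTERNAL,cv2.CHAIN_APPROX_NONE)
        pts=np.concatenate(cs)[:,0]
        g=np.array([ray(c,T,u,v,h)[:2] for u,v in pts]).astype(np.float32)
        (x,y),r=cv2.minEnclosingCircle(g)
        print("  px",ce[i].round(0),"area",s[i,4],"ray xy",np.mean([g.min(0),g.max(0)],0).round(4),"encl",round(x,4),round(y,4),"d mm",round(2000*r,1),"cloud",np.nanmedian(W[l==i],0).round(4))
E
python3 - <<'E'
from h import *
for n in("scene0","side0"):
    c=load(n);T=camT(c);print(n)
    for nm,h,lo,hi in[("green",.008,(45,90,60),(85,255,255)),("yellow",.008,(22,120,90),(35,255,255)),("blue",.008,(90,90,60),(125,255,255)),("pink",.016,(140,20,120),(175,255,255))]:
        print(nm);blobs(c,T,h,lo,hi,60)
c=load("scene0");cv2.imwrite("pics/stack0.png",cv2.resize(c["pixels"][185:310,70:280,::-1],None,fx=3.8,fy=3.8,interpolation=cv2.INTER_CUBIC))
E
```

```text
scene0
green
  px [293. 187.] area 276 ray xy [0.4637 0.1032] encl 0.4635 0.1034 d mm 69.4 cloud [0.4619 0.1054 0.0059]
  px [158. 218.] area 135 ray xy [ 0.3498 -0.2637] encl 0.3496 -0.2642 d mm 67.0 cloud [ 0.4576 -0.3098  0.0937]
yellow
  px [160. 225.] area 148 ray xy [ 0.3748 -0.2695] encl 0.3726 -0.271 d mm 72.4 cloud [ 0.4646 -0.3113  0.0776]
blue
  px [122.  29.] area 141 ray xy [-1.1156  0.3491] encl -1.1156 0.3364 d mm 286.9 cloud [-0.4781  0.0575  0.2305]
  px [163. 231.] area 206 ray xy [ 0.4007 -0.276 ] encl 0.3957 -0.2757 d mm 82.7 cloud [ 0.47   -0.308   0.0606]
  px [486. 243.] area 392 ray xy [0.9181 0.3228] encl 0.9187 0.3279 d mm 155.9 cloud [0.9258 0.317  0.0107]
  px [299. 233.] area 705 ray xy [ 0.6208 -0.0145] encl 0.6212 -0.014 d mm 93.6 cloud [ 0.6198 -0.0132  0.0062]
pink
  px [ 96. 259.] area 231 ray xy [ 0.4038 -0.4502] encl 0.4036 -0.4494 d mm 80.6 cloud [ 0.4124 -0.4592  0.0106]
  px [158. 307.] area 153 ray xy [ 0.6166 -0.406 ] encl 0.6092 -0.4057 d mm 64.4 cloud [ 0.6229 -0.4129  0.008 ]
side0
green
  px [225. 193.] area 176 ray xy [0.4589 0.1102] encl 0.4589 0.1096 d mm 72.5 cloud [0.4594 0.1096 0.0073]
yellow
  px [256. 225.] area 334 ray xy [ 0.4527 -0.1074] encl 0.4531 -0.1071 d mm 84.8 cloud [ 0.4509 -0.1059  0.0076]
  px [293. 245.] area 80 ray xy [ 0.4861 -0.2436] encl 0.4886 -0.2444 d mm 44.5 cloud [ 0.4262 -0.3239  0.0799]
blue
  px [279. 195.] area 204 ray xy [ 0.6111 -0.006 ] encl 0.6145 -0.0073 d mm 90.1 cloud [ 6.046e-01 -1.000e-04  7.600e-03]
pink
  px [359. 261.] area 398 ray xy [ 0.5858 -0.403 ] encl 0.5875 -0.4044 d mm 81.7 cloud [ 0.5863 -0.405   0.0153]
  px [309. 301.] area 538 ray xy [ 0.3857 -0.4493] encl 0.3866 -0.4504 d mm 79.2 cloud [ 0.3858 -0.4496  0.0154]
```

View pics/stack0.png

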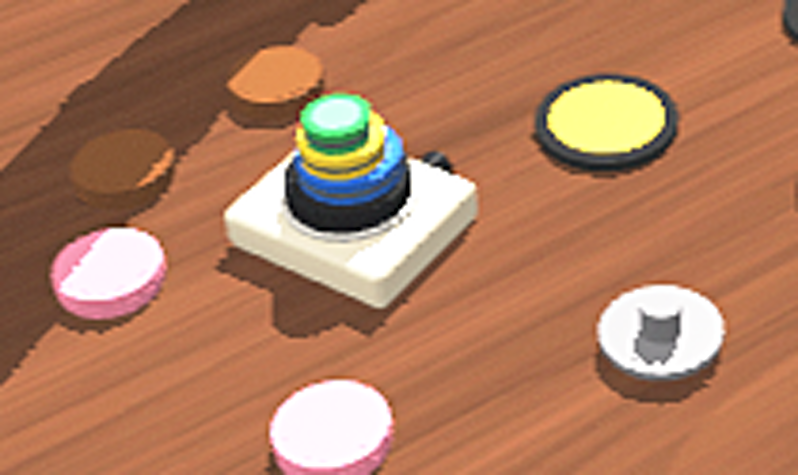

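The thing I want is the green disc on top of the stack at (158,218) in unscaled scene pixels. The only other green thing is the green pad at (293,187), which is flat on the table. For blue I ruled out brown (143,205) and (102,228) and pink (98,256) and (157,299). The crop confirms a green-yellow-blue stack on the black collar.

```bash
cat >> h.py <<'E'
def shift(dw):
    o=get_obs();return R.from_quat(o["ee_rot"]).inv().apply(dw)
E
python3 - <<'E'
from h import *
o=get_obs();print(R.from_quat(o["ee_rot"]).as_matrix().round(3))
for n in("scene0","side0"):
    c=load(n);T=camT(c);W=cloud(c,T);print(n)
    # clusters by height band
    for zlo,zhi in((.09,.105),(.044,.056),(.024,.036),(.012,.02)):
        m=((W[...,2]>zlo)&(W[...,2]<zhi)&(W[...,0]>.25)&(W[...,0]<.8)&(abs(W[...,1])<.5)).astype(np.uint8)
        k,l,s,ce=cv2.connectedComponentsWithStats(m)
        for i in range(1,k):
            if s[i,4]>25:
                P=W[l==i];print(zlo,"px",ce[i].round(),s[i,4],"mean",P.mean(0).round(3),"ext",np.ptp(P,0).round(3),"mid",((P.max(0)+P.min(0))/2).round(3))
c=load("wrist0");f,cx,cy=K(c);z=c["range_z"]
T=np.array(c["T_tool_cam"]);P=cloud(c,T);m=(P[...,1]>-.03)&(P[...,1]<.02)&(abs(P[...,0])<.03)
Q=P[m];print("fingertips tool frame",Q.min(0),Q.max(0))
E
```

```text
[[-0.9   -0.001  0.436]
 [-0.436  0.001 -0.9  ]
 [ 0.    -1.    -0.001]]
scene0
0.09 px [158. 216.] 184 mean [ 0.449 -0.305  0.095] ext [0.043 0.04  0.01 ] mid [ 0.447 -0.305  0.095]
0.044 px [367. 193.] 29 mean [0.642 0.204 0.046] ext [0.02  0.02  0.004] mid [0.642 0.205 0.046]
0.044 px [161. 236.] 238 mean [ 0.464 -0.313  0.049] ext [0.078 0.079 0.012] mid [ 0.448 -0.303  0.05 ]
0.024 px [346. 158.] 399 mean [0.467 0.31  0.03 ] ext [0.109 0.106 0.01 ] mid [0.465 0.312 0.03 ]
0.024 px [366. 200.] 42 mean [0.648 0.198 0.03 ] ext [0.025 0.026 0.012] mid [0.645 0.203 0.03 ]
0.024 px [164. 243.] 771 mean [ 0.469 -0.31   0.028] ext [0.133 0.138 0.012] mid [ 0.455 -0.302  0.03 ]
0.024 px [244. 266.] 105 mean [ 0.65  -0.208  0.032] ext [0.026 0.027 0.012] mid [ 0.648 -0.206  0.03 ]
0.012 px [348. 168.] 51 mean [0.497 0.289 0.015] ext [0.048 0.062 0.008] mid [0.492 0.291 0.016]
0.012 px [142. 204.] 253 mean [ 0.283 -0.274  0.014] ext [0.066 0.066 0.007] mid [ 0.284 -0.274  0.015]
0.012 px [102. 227.] 317 mean [ 0.307 -0.399  0.014] ext [0.068 0.065 0.006] mid [ 0.306 -0.399  0.015]
0.012 px
[... 1065 characters left out ...]
02  0.016] ext [0.066 0.067 0.007] mid [ 0.591 -0.4    0.016]
0.012 px [289. 270.] 129 mean [ 0.41  -0.336  0.016] ext [0.143 0.095 0.008] mid [ 0.437 -0.323  0.016]
0.012 px [233. 274.] 351 mean [ 0.278 -0.275  0.016] ext [0.059 0.065 0.007] mid [ 0.28  -0.273  0.016]
0.012 px [267. 301.] 461 mean [ 0.3   -0.4    0.016] ext [0.064 0.071 0.008] mid [ 0.301 -0.397  0.016]
0.012 px [309. 300.] 460 mean [ 0.389 -0.448  0.016] ext [0.067 0.067 0.008] mid [ 0.39  -0.446  0.016]Traceback (most recent call last):
  File "<stdin>", line 14, in <module>
    return umr_minimum(a, axis, None, out, keepdims, initial, where)
ValueError: zero-size array to reduction operation minimum which has no identity
```

Request:
send_rows --pt "49 -0.015 -0.02 -0.008 0 0 0" --pt "49 -0.045 -0.035 -0.025 0 0 0" --pt "49 -0.08 -0.05 -0.045 0 0 0" --pt "49 -0.115 -0.06 -0.066 0 0 0" --pt "49 -0.15 -0.06 -0.087 0 0 0" --pt "49 -0.185 -0.06 -0.107 0 0 0" --pt "49 -0.22 -0.06 -0.127 0 0 0" --pt "49 -0.25 -0.06 -0.145 0 0 0" --pt "49 -0.27 -0.06 -0.157 0 0 0" --pt "49 -0.27 -0.06 -0.157 0 0 0" --squeeze 25

```text
clock: 0.98
position: [0.4503, -0.2978, 0.2533]
ee_rot: [-0.16, 0.689, -0.688, 0.161]
ft_force: [1.2, 0.7, -0.3]
grip_width: 0.49
```

```bash
cat >> h.py <<'E'
def snap(n,png=True):
    o=get_obs();c=camera(n);
    if png: save(c,png if isinstance(png,str) else "x.png")
    return o,c,camT(c,o)
E
python3 - <<'E'
from h import *
o,c,T=snap("wrist","w1.png");print(o["position"],o["joint_pos"].round(2),o["grip_width"],o["clock"])
np.savez("/tmp/w1.npz",**c);
W=cloud(c,np.array(c["T_tool_cam"]));z=c["range_z"];print("zmin",np.nanmin(np.where(z>0,z,9)))
for v in range(190,330,10): 
    print(v,[ (u,W[v,u].round(3).tolist()) for u in (190,200,210,220,300,310,320,330)] if v%20==0 else "")
E
```

```text
[ 0.45027937 -0.29782689  0.25326706] [ 0.76  0.13 -0.28  1.58  0.04  1.43 -0.64] 0.48985284927919703 0.9833
zmin 0.057224073
190 
200 [(190, [0.073, 0.252, -0.118]), (200, [0.074, 0.253, -0.101]), (210, [0.074, 0.254, -0.084]), (220, [0.073, 0.252, -0.067]), (300, [0.074, 0.253, 0.07]), (310, [0.074, 0.254, 0.088]), (320, [0.074, 0.254, 0.105]), (330, [0.073, 0.252, 0.122])]
210 
220 [(190, [0.111, 0.253, -0.121]), (200, [0.111, 0.254, -0.104]), (210, [0.111, 0.253, -0.086]), (220, [0.111, 0.254, -0.069]), (300, [0.111, 0.253, 0.072]), (310, [0.104, 0.236, 0.086]), (320, [0.104, 0.237, 0.103]), (330, [0.104, 0.237, 0.12])]
230 
240 [(190, [0.14, 0.234, -0.119]), (200, [-0.007, -0.046, -0.033]), (210, [-0.011, -0.055, -0.026]), (220, [-0.009, -0.05, -0.021]), (300, [-0.011, -0.055, 0.021]), (310, [-0.011, -0.055, 0.027]), (320, [0.141, 0.236, 0.106]), (330, [0.14, 0.235, 0.122])]
250 
260 [(190, [-0.007, -0.068, -0.033]), (200, [-0.012, -0.075, -0.027]), (210, [-0.011, -0.074, -0.022]), (220, [0.002, -0.053, -0.021]), (300, [-0.004, -0.062, 0.021]), (310, [-0.011, -0.074, 0.023]), (3
[... 152 characters left out ...]
-0.077, -0.022]), (220, [0.234, 0.253, -0.074]), (300, [0.006, -0.065, 0.021]), (310, [-0.005, -0.08, 0.023]), (320, [-0.012, -0.09, 0.024]), (330, [-0.012, -0.09, 0.028])]
290 
300 [(190, [-0.017, -0.108, -0.023]), (200, [-0.018, -0.109, -0.019]), (210, [0.007, -0.078, -0.023]), (220, [0.279, 0.253, -0.076]), (300, [0.279, 0.252, 0.08]), (310, [-0.018, -0.108, 0.017]), (320, [-0.017, -0.108, 0.02]), (330, [-0.017, -0.108, 0.023])]
310 
320 [(190, [-0.018, -0.117, -0.02]), (200, [-0.017, -0.116, -0.018]), (210, [-0.017, -0.117, -0.015]), (220, [0.327, 0.252, -0.078]), (300, [0.327, 0.252, 0.082]), (310, [-0.017, -0.117, 0.015]), (320, [-0.018, -0.117, 0.018]), (330, [-0.017, -0.117, 0.021])]
```

View pics/w1.png

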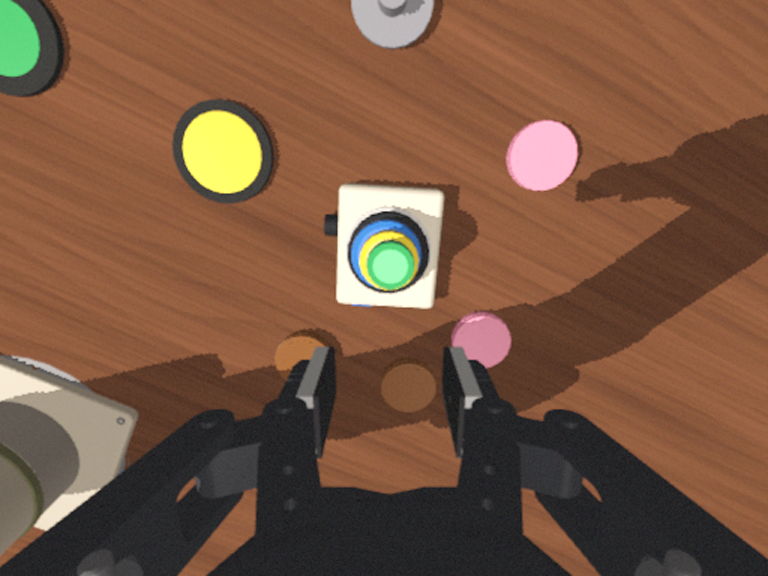

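The wrist view shows the green top at (390,264), concentric with the yellow and blue discs on the collar, and both fingertips clear of everything. The yellow pad is at (223,150), the green pad at upper left and the cap at the top.

```bash
cat >> h.py <<'E'
def ztop(c,T,zlo,zhi,box=None,amin=60):
    W=cloud(c,T);m=((W[...,2]>zlo)&(W[...,2]<zhi)).astype(np.uint8)
    k,l,s,ce=cv2.connectedComponentsWithStats(m,connectivity=4)
    for i in range(1,k):
        if s[i,4]>amin:
            P=W[l==i];(x,y),r=cv2.minEnclosingCircle(P[:,:2].astype(np.float32))
            print("  z%.3f"%np.median(P[:,2]),"px",ce[i].round(),s[i,4],"mean",P.mean(0).round(4),"encl",round(x,4),round(y,4),"d",round(2000*r,1))
def tips(c):
    W=cloud(c,np.array(c["T_tool_cam"]))
    for sgn in(-1,1):
        Q=W[(W[...,1]<.03)&(W[...,1]>-.12)&(W[...,2]*sgn>0)&(abs(W[...,2])<.06)&(abs(W[...,0])<.03)]
        q=Q[Q[:,1]>np.nanmax(Q[:,1])-.004];print("tip y max",Q[:,1].max().round(4),"inner z",(q[:,2]*sgn).min().round(4),"x",q[:,0].min().round(3),q[:,0].max().round(3))
E
python3 - <<'E'
from h import *
c=load("w1");o=get_obs();T=camT(c,o);tips(c)
for a,b in((.094,.102),(.079,.085),(.063,.069),(.047,.053),(.031,.038),(.006,.0095)): ztop(c,T,a,b)
for nm,h,lo,hi in[("green",.008,(45,90,60),(85,255,255)),("yellow",.008,(22,120,90),(35,255,255))]:
        print(nm);blobs(c,T,h,lo,hi,60)
E
```

```text
tip y max -0.0393 inner z 0.0211 x -0.011 0.01
tip y max -0.0396 inner z 0.0204 x -0.011 0.01
  z0.098 px [259. 177.] 791 mean [ 0.4415 -0.3048  0.0983] encl 0.441 -0.3051 d 41.7
  z0.098 px [  8. 337.] 202 mean [ 0.0316 -0.0625  0.0978] encl 0.0201 -0.0574 d 83.0
  z0.082 px [256. 167.] 360 mean [ 0.4481 -0.2965  0.0822] encl 0.4404 -0.3039 d 54.0
  z0.081 px [ 15. 326.] 310 mean [ 0.0344 -0.0579  0.0814] encl 0.0174 -0.0465 d 115.4
  z0.066 px [252. 160.] 428 mean [ 0.4504 -0.2884  0.0662] encl 0.441 -0.3009 d 66.0
  z0.066 px [ 18. 311.] 195 mean [ 0.0481 -0.0483  0.0658] encl 0.0295 -0.0431 d 104.3
  z0.050 px [261. 166.] 602 mean [ 0.4459 -0.3058  0.0502] encl 0.4397 -0.3035 d 81.3
  z0.050 px [ 24. 303.] 221 mean [ 0.0499 -0.0436  0.0499] encl 0.0301 -0.0365 d 115.1
  z0.035 px [261.   2.] 94 mean [ 0.6339 -0.2123  0.0351] encl 0.6365 -0.2108 d 22.0
  z0.034 px [258. 149.] 258 mean [ 0.4644 -0.2918  0.034 ] encl 0.438 -0.3035 d 93.9
  z0.034 px [ 28. 295.] 260 mean [ 0.052  -0.0377  0.0345] encl 0.0276 -0.0289 d 123.5
  z0.008 px [17. 31.] 2059 mean [0.4598 0.0829 0.0078] encl 0.4564 0.0887 d 94.0
  z0.008 px [147. 101.] 3353 mean [ 0.4526 -0.1117  0.0081] encl 0.4514 -0.1119 d 100.7
green
  px [11. 27.] area 1120 ray xy [0.4597 0.091 ] encl 0.4597 0.1001 d mm 66.0 cloud [0.4632 0.0921 0.008 ]
  px [260. 176.] area 770 ray xy [ 0.4222 -0.3154] encl 0.4228 -0.3163 d mm 54.4 cloud [ 0.4428 -0.305   0.0983]
yellow
  px [148. 101.] area 2332 ray xy [ 0.4516 -0.1123] encl 0.4517 -0.1122 d mm 80.4 cloud [ 0.4529 -0.1118  0.0084]
  px [258. 167.] area 349 ray xy [ 0.4257 -0.3126] encl 0.4264 -0.3127 d mm 66.4 cloud [ 0.4551 -0.2945  0.0822]
```

Run:
```python
from h import *
print("open");tips(load("wrist0"))
c=load("w1");W=cloud(c,np.array(c["T_tool_cam"]))
for v in range(226,262,3): print(v,[W[v,u].round(3).tolist() for u in (208,212,216,220)], c["pixels"][v,214])
o,c,T=snap("side","s1.png");W=cloud(c,T)
print(o["position"]);p=np.array(o["position"])
m=(np.linalg.norm(W[...,:2]-p[:2],axis=-1)<.06)&(W[...,2]>.12)
vs,us=np.where(m);i=np.argsort(W[m][:,2])[:400:40];print(W[m][i].round(3),us[i],vs[i])
```

```text
open
tip y max -0.0513 inner z 0.0426 x -0.011 0.01
tip y max -0.051 inner z 0.042 x -0.011 0.011
226 [[0.115, 0.236, -0.087], [0.117, 0.241, -0.081], [0.122, 0.252, -0.076], [0.122, 0.253, -0.069]] [85 57 36]
229 [[0.12, 0.237, -0.087], [0.121, 0.237, -0.08], [0.123, 0.242, -0.074], [0.128, 0.254, -0.069]] [166 107  64]
232 [[0.127, 0.238, -0.088], [-0.011, -0.045, -0.026], [-0.011, -0.045, -0.024], [-0.011, -0.045, -0.022]] [113 110 107]
235 [[-0.011, -0.049, -0.028], [-0.011, -0.049, -0.026], [-0.011, -0.049, -0.023], [-0.011, -0.049, -0.021]] [112 111 108]
238 [[-0.011, -0.053, -0.027], [-0.012, -0.053, -0.025], [-0.011, -0.053, -0.023], [-0.01, -0.05, -0.021]] [112 109 105]
241 [[-0.011, -0.056, -0.026], [-0.011, -0.056, -0.024], [-0.012, -0.057, -0.022], [-0.008, -0.049, -0.021]] [112 110 107]
244 [[-0.011, -0.059, -0.026], [-0.01, -0.058, -0.024], [-0.011, -0.059, -0.022], [-0.007, -0.051, -0.021]] [98 96 92]
247 [[-0.011, -0.062, -0.025], [-0.011, -0.062, -0.023], [-0.012, -0.063, -0.021], [-0.005, -0.051, -0.021]] [64 60 61]
250 [[-0.011, -0.065, -0.025], [-0.011, -0.064, -0.023], [-0.011, -0.064, -0.021], [-0.003, -0.051, -0.021]] [37 31 32]
253 [[-0.012, -0.069, -0.024], [-0.011, -0.068, -0.022], [-0.009, -0.065, -0.021], [-0.002, -0.052, -0.021]] [30 26 32]
256 [[-0.011, -0.071, -0.024], [-0.012, -0.071, -0.022], [-0.007, -0.064, -0.021], [-0.0, -0.052, -0.021]] [32 33 31]
259 [[-0.011, -0.073, -0.023], [-0.011, -0.073, -0.022], [-0.006, -0.066, -0.021], [0.002, -0.052, -0.021]] [33 38 35]
[ 0.44848592 -0.30084618  0.25315288]
[[ 0.43  -0.28   0.293]
 [ 0.438 -0.281  0.303]
 [ 0.428 -0.283  0.309]
 [ 0.45  -0.33   0.315]
 [ 0.427 -0.274  0.32 ]
 [ 0.46  -0.333  0.326]
 [ 0.456 -0.334  0.332]
 [ 0.423 -0.279  0.339]
 [ 0.459 -0.348  0.342]
 [ 0.466 -0.321  0.344]] [287 290 287 307 285 312 311 285 316 311] [163 159 158 161 152 156 154 146 152 146]
```

View pics/s1.png

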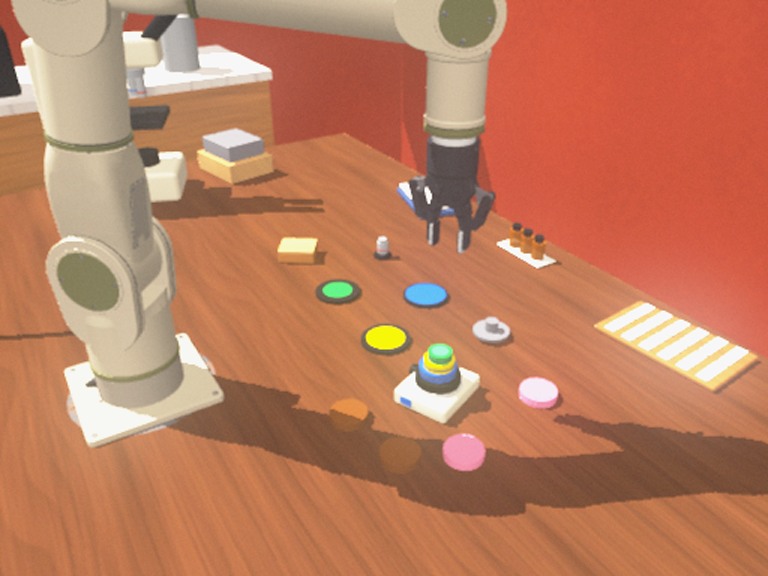

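The wrist and side depth both put the real fingertips about 39 mm behind the reported TCP at 49% opening, and 51 mm behind when open. I will work from the measured tips. Next I re-measure with the arm settled.

Run:
```python
from h import *
o,c,T=snap("wrist","w2.png");print(o["position"],R.from_quat(o["ee_rot"]).as_matrix().round(3))
for a,b in((.094,.102),(.079,.085),(.063,.069),(.047,.053),(.006,.0095)): ztop(c,T,a,b,amin=300)
Rm=T  # midpoint between fingers
W=cloud(c,np.array(c["T_tool_cam"]));Q=W[(W[...,1]<-.03)&(W[...,1]>-.06)&(abs(W[...,0])<.012)&(abs(W[...,2])<.024)]
print("inner mid",[np.median(Q[Q[:,2]>0][:,2]),np.median(Q[Q[:,2]<0][:,2])])
print(shift(np.array([.441,-.3045,.2])-o["position"]))
```

```text
[ 0.44724424 -0.30294687  0.25308754] [[-0.899 -0.     0.438]
 [-0.438 -0.    -0.899]
 [ 0.    -1.    -0.   ]]
  z0.099 px [257. 173.] 802 mean [ 0.4434 -0.3017  0.0985] encl 0.443 -0.302 d 41.9
  z0.082 px [254. 163.] 367 mean [ 0.45   -0.2943  0.0823] encl 0.4426 -0.3005 d 54.0
  z0.066 px [249. 157.] 436 mean [ 0.452  -0.2857  0.0664] encl 0.443 -0.2975 d 66.0
  z0.050 px [259. 163.] 610 mean [ 0.4482 -0.3033  0.0504] encl 0.442 -0.3004 d 81.3
  z0.008 px [16. 30.] 1619 mean [0.4607 0.0824 0.0082] encl 0.4565 0.0867 d 90.1
  z0.008 px [144.  98.] 3134 mean [ 0.454  -0.1083  0.0083] encl 0.4526 -0.1087 d 100.3
inner mid [np.float64(0.020705625961010103), np.float64(-0.021236957157568754)]
[ 0.00626593  0.05309124 -0.00132213]
```

Request:
send_rows --pt "75 0.001 0.02 -0.001 0 0 0" --pt "75 0.002 0.05 -0.002 0 0 0" --pt "75 0.0033 0.08 -0.0027 0 0 0" --pt "75 0.0033 0.11 -0.0027 0 0 0" --pt "75 0.0033 0.135 -0.0027 0 0 0" --pt "75 0.0033 0.155 -0.0027 0 0 0" --pt "75 0.0033 0.165 -0.0027 0 0 0" --pt "75 0.0033 0.17 -0.0027 0 0 0" --pt "75 0.0033 0.17 -0.0027 0 0 0" --pt "75 0.0033 0.17 -0.0027 0 0 0"

```text
clock: 1.97
position: [0.4431, -0.3035, 0.0842]
ee_rot: [0.157, -0.689, 0.69, -0.158]
ft_force: [0.4, 1.1, 0.6]
grip_width: 0.748
```

Run:
```python
from h import *
import time
snap("side","s3.png");o,c,T=snap("wrist","w3.png");print(o["position"],o["ft_force"]);tips(c)
for a,b in((.092,.105),(.079,.087),(.063,.069)): ztop(c,T,a,b,amin=200)
```

```text
[ 0.44345059 -0.30339701  0.08455766] [ 0.29574609 -0.26646804 -0.13804285]
tip y max 0.0268 inner z 0.0228 x -0.03 -0.011
tip y max 0.0293 inner z 0.0134 x -0.03 -0.022
  z0.098 px [257. 223.] 2794 mean [ 0.4447 -0.3014  0.0982] encl 0.4437 -0.3021 d 42.6
  z0.082 px [252. 199.] 1120 mean [ 0.4542 -0.2929  0.0824] encl 0.4431 -0.3008 d 53.8
  z0.066 px [245. 186.] 1254 mean [ 0.4562 -0.2854  0.0663] encl 0.4434 -0.2977 d 65.8
```

View pics/w3.png

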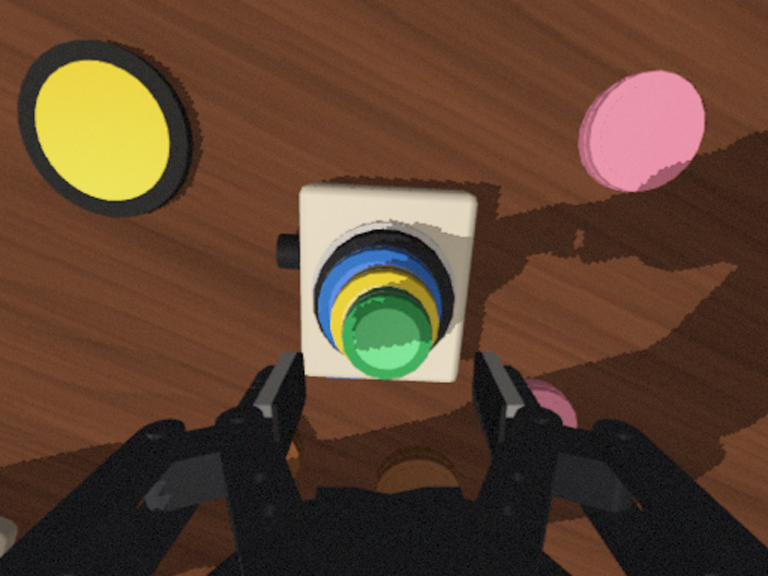

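View pics/s3.png

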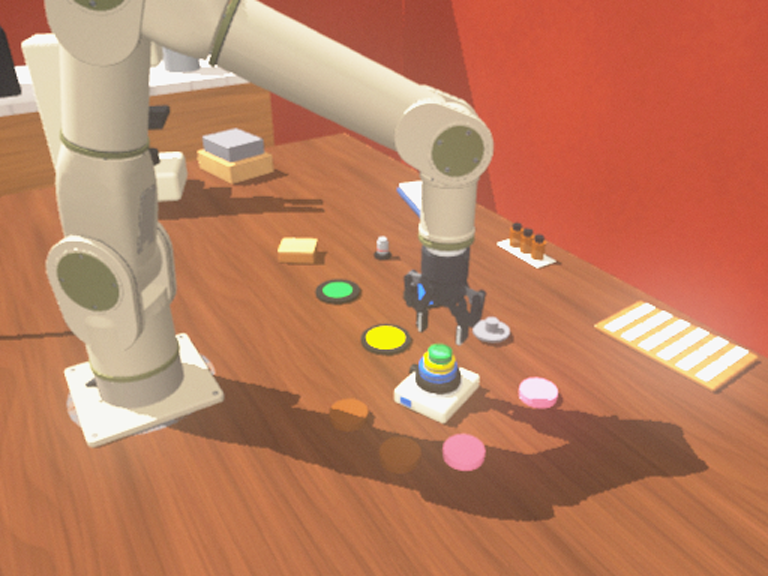

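The wrist view shows green centred between the open fingers at (387,335), and the side view shows the tips above the stack. I'll descend.

Request:
send_rows --pt "75 -0.0006 0.008 -0.0012 0 0 0" --pt "75 -0.0006 0.018 -0.0012 0 0 0" --pt "75 -0.0006 0.028 -0.0012 0 0 0" --pt "75 -0.0006 0.034 -0.0012 0 0 0" --pt "75 -0.0006 0.037 -0.0012 0 0 0" --pt "75 -0.0006 0.037 -0.0012 0 0 0" --pt "75 -0.0006 0.037 -0.0012 0 0 0" --pt "75 -0.0006 0.037 -0.0012 0 0 0"

```text
clock: 2.73
position: [0.4431, -0.3014, 0.0466]
ee_rot: [0.158, -0.689, 0.689, -0.158]
ft_force: [0.1, 0.5, -0.6]
grip_width: 0.747
```

Run:
```python
from h import *
snap("scene","c4.png");o,c,T=snap("wrist","w4.png");print(o["position"],o["ft_force"])
W=cloud(c,T)
Wt=cloud(c,np.array(c["T_tool_cam"]))
for sgn in(-1,1):
    m=(Wt[...,2]*sgn>.024)&(Wt[...,2]*sgn<.06)&(abs(Wt[...,0])<.013)&(Wt[...,1]<-.035)&(Wt[...,1]>-.07)
    print("tip world z",np.nanmin(W[m][:,2]),"inner",np.min(abs(Wt[m][:,2])))
for a,b in((.092,.105),): ztop(c,T,a,b,amin=200)
```

```text
[ 0.44314015 -0.30149677  0.04665114] [-0.24911285  0.69896805  0.31828418]
tip world z 0.08164325355880869 inner 0.024033673085867718
tip world z 0.0817040481889536 inner 0.02401529300284618
  z0.098 px [260. 252.] 4219 mean [ 0.445  -0.3013  0.0982] encl 0.4433 -0.3022 d 42.7
  z0.100 px [197. 250.] 314 mean [ 0.4323 -0.2695  0.0994] encl 0.4283 -0.2696 d 23.2
  z0.100 px [320. 250.] 312 mean [ 0.4611 -0.3293  0.0994] encl 0.4582 -0.3322 d 24.3
```

View pics/w4.png

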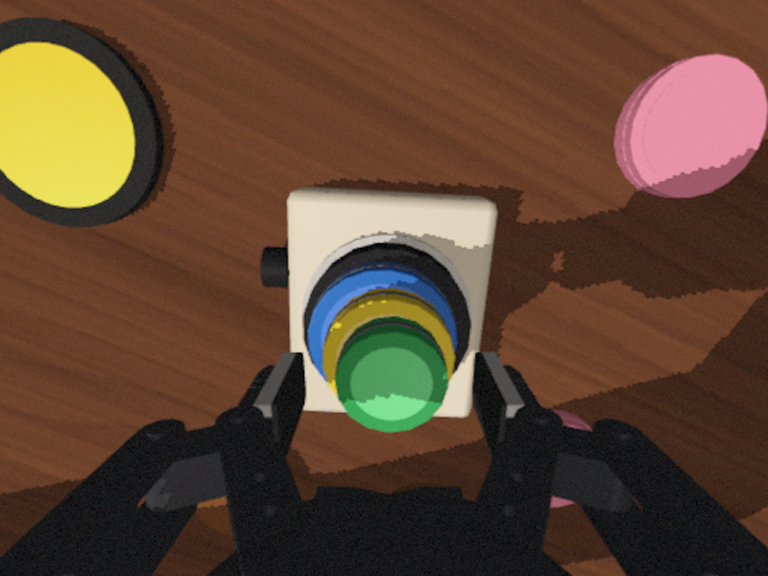

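Green is centred between the pads at (392,378), with the fingers clear on both sides. I'll close.

Request:
send_rows --pt "65 0 0 0 0 0 0" --pt "58 0 0 0 0 0 0" --pt "53 0 0 0 0 0 0" --pt "50 0 0 0 0 0 0" --pt "46 0 0 0 0 0 0" --pt "42 0 0 0 0 0 0" --pt "40 0 0 0 0 0 0" --pt "40 0 0 0 0 0 0" --squeeze 30

```text
clock: 3.5
position: [0.443, -0.3015, 0.0466]
ee_rot: [0.158, -0.689, 0.689, -0.158]
ft_force: [-1.4, 0.4, 5.4]
grip_width: 0.478
```

Run:
```python
from h import *
o,c,T=snap("wrist","w5.png");print(o["position"],o["ft_force"],o["grip_width"])
for a,b in((.092,.105),(.079,.087)): ztop(c,T,a,b,amin=200)
```

```text
[ 0.44300345 -0.30145231  0.0465934 ] [-1.44312658  0.44217634  5.42366075] 0.47769880284036137
  z0.098 px [258. 251.] 4904 mean [ 0.4453 -0.3     0.0983] encl 0.4491 -0.2982 d 67.9
  z0.082 px [258. 213.] 1328 mean [ 0.4594 -0.2928  0.0823] encl 0.4507 -0.2967 d 51.0
```

View pics/w5.png

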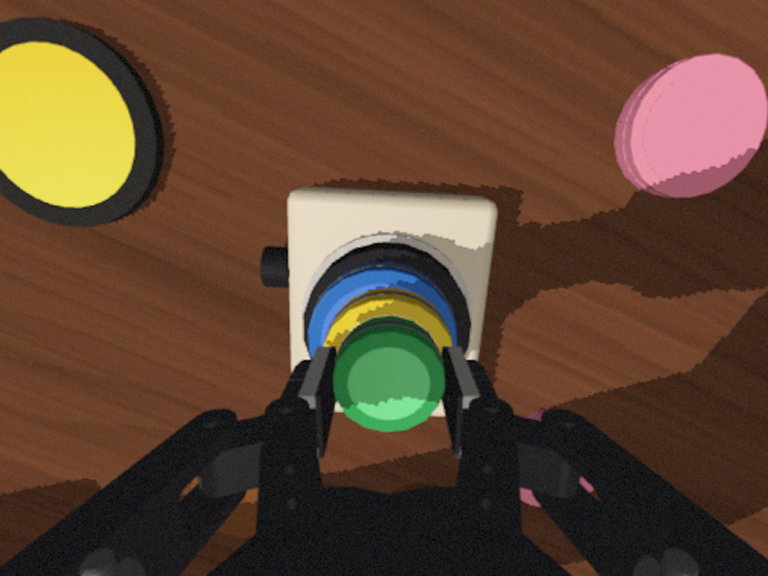

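Request:
send_rows --pt "40 0 -0.002 0 0 0 0" --pt "40 0 -0.006 0 0 0 0" --pt "40 0 -0.013 0 0 0 0" --pt "40 0 -0.024 0 0 0 0" --pt "40 0 -0.038 0 0 0 0" --pt "40 0 -0.053 0 0 0 0" --pt "40 0 -0.065 0 0 0 0" --pt "40 0 -0.072 0 0 0 0" --pt "40 0 -0.075 0 0 0 0" --pt "40 0 -0.075 0 0 0 0"

```text
clock: 4.38
position: [0.4431, -0.3015, 0.1219]
ee_rot: [0.158, -0.689, 0.69, -0.158]
ft_force: [-0.2, -0.4, -0.2]
grip_width: 0.474
```

Run:
```python
from h import *
snap("scene","c6.png");o,c,T=snap("wrist","w6.png");print(o["position"],o["ft_force"],o["grip_width"])
Wt=cloud(c,np.array(c["T_tool_cam"]))
hsv=cv2.cvtColor(c["pixels"],cv2.COLOR_RGB2HSV);m=(hsv[...,0]>45)&(hsv[...,0]<85)&(hsv[...,1]>60)&(abs(Wt[...,0])<.04)&(Wt[...,1]<-.02)
Q=Wt[m];print("disc in tool",Q.min(0),Q.max(0),np.median(Q,0))
A=np.c_[Q[:,0],Q[:,2],np.ones(len(Q))];t=Q[:,1]<np.median(Q[:,1])+.003;print("tilt",np.linalg.lstsq(A[t],Q[t,1],rcond=None)[0])
for a,b in((.079,.087),(.063,.069)): ztop(c,T,a,b,amin=200)
```

```text
[ 0.44273831 -0.30127097  0.12114761] [ 0.03026267 -0.1105059  -0.46905371] 0.47915043466334195
disc in tool [-0.02119134 -0.13867484 -0.06531847] [ 0.02108307 -0.03568379  0.06461571] [-5.32343240e-03 -5.18122575e-02  6.12268457e-06]
tilt [ 0.83172802 -0.04637519 -0.0592748 ]
  z0.082 px [259. 194.] 2248 mean [ 0.4482 -0.2983  0.0825] encl 0.443 -0.3009 d 54.1
  z0.066 px [249. 176.] 948 mean [ 0.4548 -0.2851  0.0663] encl 0.4433 -0.2977 d 65.6
```

View pics/c6.png

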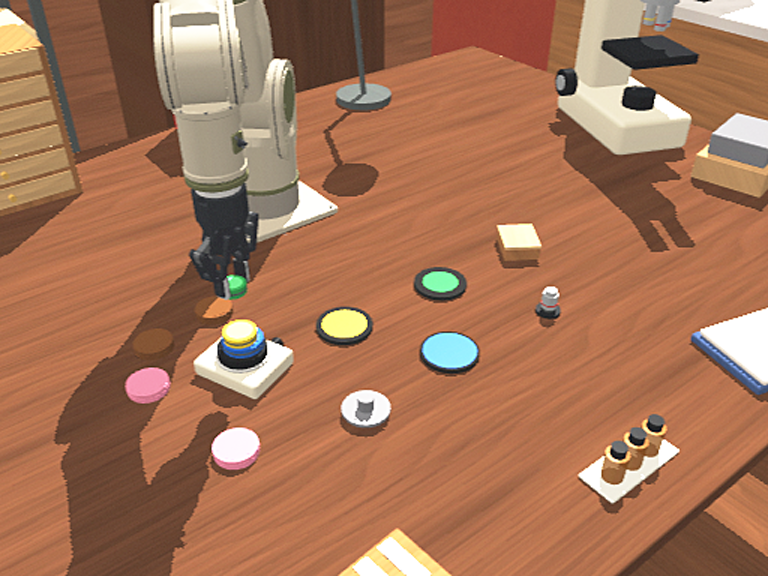

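View pics/w6.png

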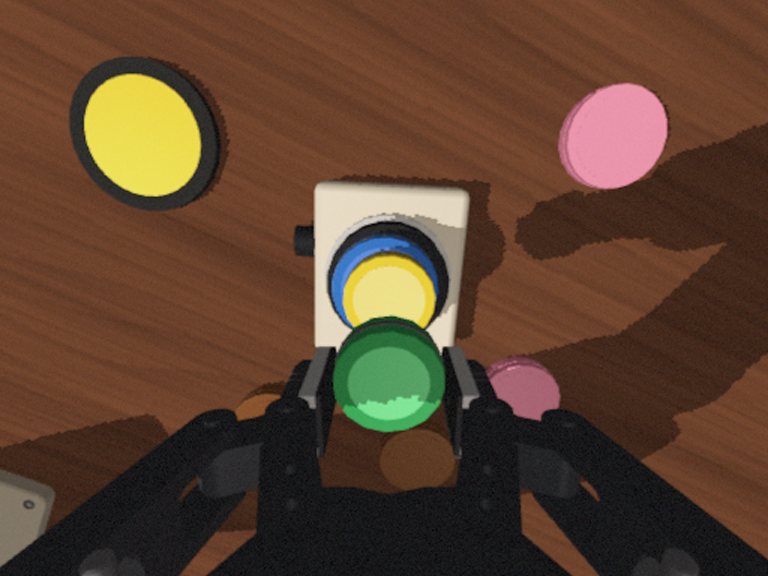

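Green is lifted level in the jaws, and yellow and blue stayed on the collar. Next I carry it to the green pad.

Request:
send_rows --pt "40 -0.003 -0.003 -0.005 0 0 0" --pt "40 -0.01 -0.01 -0.018 0 0 0" --pt "40 -0.021 -0.02 -0.038 0 0 0" --pt "40 -0.035 -0.027 -0.064 0 0 0" --pt "40 -0.051 -0.03 -0.094 0 0 0" --pt "40 -0.068 -0.03 -0.125 0 0 0" --pt "40 -0.085 -0.03 -0.156 0 0 0" --pt "40 -0.102 -0.03 -0.187 0 0 0" --pt "40 -0.119 -0.03 -0.218 0 0 0" --pt "40 -0.135 -0.03 -0.247 0 0 0"

```text
clock: 5.32
position: [0.4559, -0.0169, 0.1516]
ee_rot: [0.159, -0.689, 0.689, -0.159]
ft_force: [1.2, -0.3, -1.2]
grip_width: 0.477
```

Request:
send_rows --pt "40 -0.015 0 -0.028 0 0 0" --pt "40 -0.028 0 -0.052 0 0 0" --pt "40 -0.04 0 -0.074 0 0 0" --pt "40 -0.049 0 -0.09 0 0 0" --pt "40 -0.056 0 -0.102 0 0 0" --pt "40 -0.06 0 -0.11 0 0 0" --pt "40 -0.061 0 -0.1115 0 0 0" --pt "40 -0.061 0 -0.1115 0 0 0" --pt "40 -0.061 0 -0.1115 0 0 0" --pt "40 -0.061 0 -0.1115 0 0 0"

```text
clock: 6.15
position: [0.463, 0.1058, 0.1511]
ee_rot: [0.158, -0.689, 0.689, -0.157]
ft_force: [0.1, -0.2, -1.2]
grip_width: 0.475
```

```bash
cat >> h.py <<'E'
def padfit(c,T,h=.008,x0=None,r=.05):
    """fit circle of radius r to outer edge of region at height h (cloud)"""
    W=cloud(c,T);m=(abs(W[...,2]-h)<.0025)
    if x0 is not None: m&=np.linalg.norm(W[...,:2]-np.array(x0),axis=-1)<r+.02
    cs,_=cv2.findContours(m.astype(np.uint8),cv2.RETR_EXTERNAL,cv2.CHAIN_APPROX_NONE)
    p=max(cs,key=len)[:,0];P=W[p[:,1],p[:,0],:2]
    from scipy.optimize import least_squares
    s=least_squares(lambda q:np.linalg.norm(P-q,axis=1)-r,np.array(x0 if x0 is not None else P.mean(0)),loss="soft_l1",f_scale=.001)
    print("padfit",s.x.round(4),"n",len(P),"med res",np.median(abs(s.fun)).round(4));return s.x
E
python3 - <<'E'
from h import *
o,c,T=snap("wrist","w7.png");print(o["position"],o["grip_width"],o["clock"],o["joint_pos"].round(2))
padfit(c,T,x0=(.461,.106))
hsv=cv2.cvtColor(c["pixels"],cv2.COLOR_RGB2HSV)
E
```

```text
[0.46300788 0.10577267 0.15113957] 0.4752975804095594 6.15 [ 0.32  0.08 -0.66  1.87  0.05  1.21 -1.48]
padfit [0.4599 0.1083] n 222 med res 0.0009
```

View pics/w7.png

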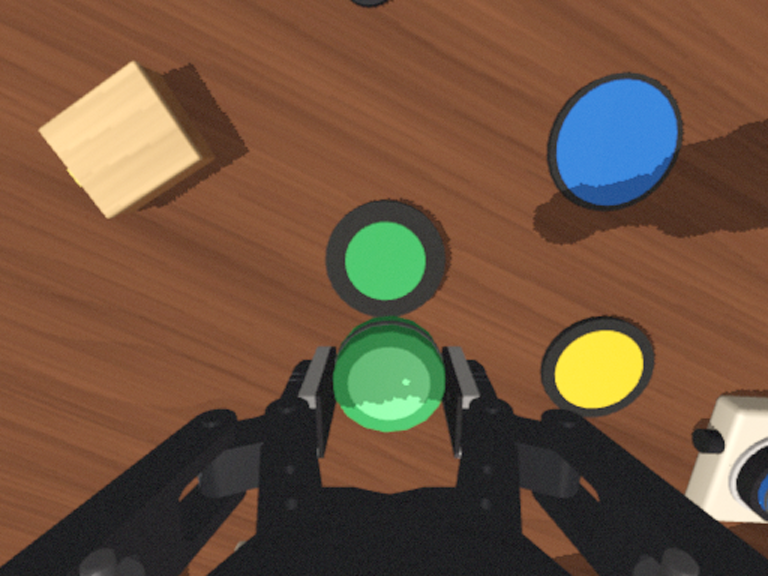

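The green pad is at (386,260), fully visible, and the fit puts its centre at (0.460, 0.108).

Request:
send_rows --pt "40 0.0005 0.006 -0.001 0 0 0" --pt "40 0.001 0.018 -0.002 0 0 0" --pt "40 0.0017 0.038 -0.0036 0 0 0" --pt "40 0.0017 0.06 -0.0036 0 0 0" --pt "40 0.0017 0.085 -0.0036 0 0 0" --pt "40 0.0017 0.11 -0.0036 0 0 0" --pt "40 0.0017 0.133 -0.0036 0 0 0" --pt "40 0.0017 0.152 -0.0036 0 0 0" --pt "40 0.0017 0.164 -0.0036 0 0 0" --pt "40 0.0017 0.17 -0.0036 0 0 0"

```text
clock: 7.03
position: [0.4588, 0.1088, -0.0205]
ee_rot: [-0.159, 0.689, -0.689, 0.157]
ft_force: [0.7, 0.7, -1.1]
grip_width: 0.473
```

Run:
```python
from h import *
snap("side","s8.png");o,c,T=snap("wrist","w8.png");print(o["position"],o["grip_width"],o["ft_force"])
W=cloud(c,T);ztop(c,T,.025,.042,amin=300);padfit(c,T,x0=(.46,.108))
```

```text
[ 0.45886778  0.10887288 -0.02054417] 0.47723810274569956 [-1.18947008 -0.92829413 -0.91584488]
  z0.031 px [259. 251.] 5195 mean [0.4614 0.1103 0.0317] encl 0.4651 0.1121 d 68.0
padfit [0.4592 0.1077] n 465 med res 0.0009
```

View pics/w8.png

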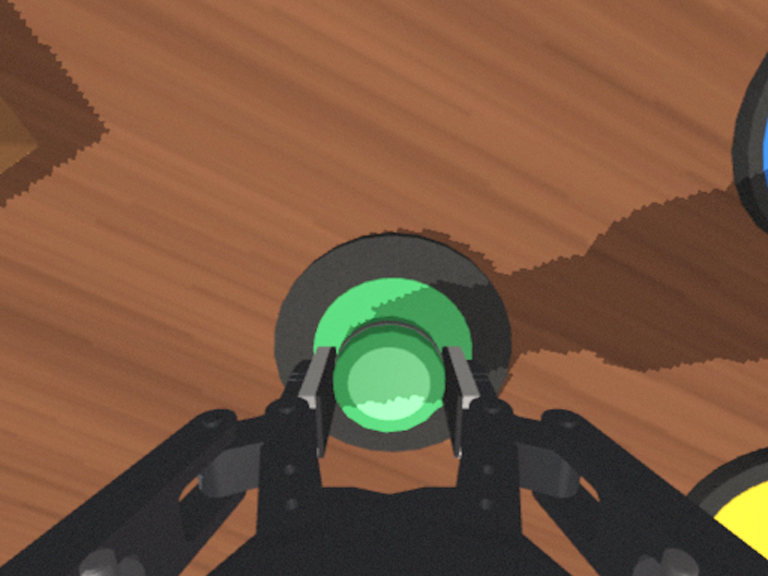

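View pics/s8.png

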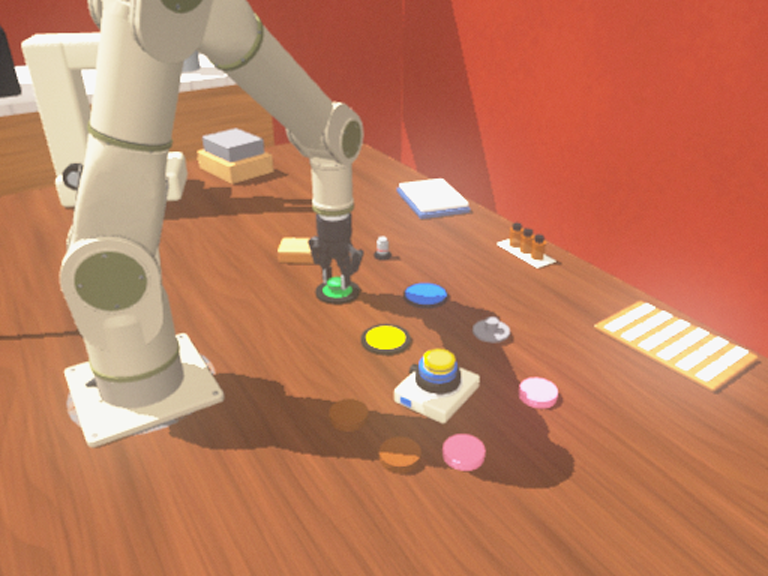

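Request:
send_rows --pt "40 0 0.002 0 0 0 0" --pt "40 0 0.004 0 0 0 0" --pt "40 0 0.005 0 0 0 0" --pt "40 0 0.006 0 0 0 0" --pt "40 0 0.0065 0 0 0 0" --pt "40 0 0.0065 0 0 0 0" --pt "40 0 0.0065 0 0 0 0"

```text
clock: 7.72
position: [0.46, 0.1093, -0.0252]
ee_rot: [0.158, -0.689, 0.689, -0.158]
ft_force: [-0.5, -0.7, -1.3]
grip_width: 0.475
```

Run:
```python
from h import *
o,c,T=snap("wrist","w9.png");print(o["position"],o["grip_width"],o["ft_force"])
W=cloud(c,T);ztop(c,T,.018,.035,amin=300)
```

```text
[ 0.46001787  0.10931421 -0.02519682] 0.47508913553112264 [-0.50030587 -0.65852901 -1.33286525]
  z0.027 px [258. 250.] 5230 mean [0.4628 0.111  0.0264] encl 0.4657 0.1125 d 68.2
```

Request:
send_rows --pt "40 0 0.001 0 0 0 0" --pt "40 0 0.002 0 0 0 0" --pt "40 0 0.003 0 0 0 0" --pt "40 0 0.003 0 0 0 0" --pt "40 0 0.003 0 0 0 0"

```text
clock: 8.18
position: [0.4601, 0.1092, -0.0275]
ee_rot: [0.158, -0.689, 0.69, -0.158]
ft_force: [-6.2, -1.5, 15.0]
grip_width: 0.476
```

Run:
```python
from h import *
o,c,T=snap("wrist","w9.png");print(o["position"],o["grip_width"],o["ft_force"])
W=cloud(c,T);ztop(c,T,.018,.03,amin=300)
```

```text
[ 0.46006409  0.10922156 -0.02748943] 0.475663029561988 [-6.22685678 -1.54489295 15.03790518]
  z0.024 px [259. 251.] 4851 mean [0.4622 0.1106 0.0243] encl 0.4658 0.1124 d 68.2
```

Contact with the pad. I'll release, then rise.

Request:
send_rows --pt "44 0 -0.001 0 0 0 0" --pt "48 0 -0.001 0 0 0 0" --pt "54 0 -0.001 0 0 0 0" --pt "62 0 -0.001 0 0 0 0" --pt "75 0 -0.001 0 0 0 0" --pt "75 0 -0.001 0 0 0 0" --pt "75 0 -0.006 0 0 0 0" --pt "75 0 -0.02 0 0 0 0" --pt "75 0 -0.045 0 0 0 0" --pt "75 0 -0.08 0 0 0 0"

```text
clock: 9.07
position: [0.4581, 0.1091, 0.0511]
ee_rot: [-0.16, 0.69, -0.689, 0.157]
ft_force: [0.9, -0.5, 0.5]
grip_width: 0.749
```

Request:
send_rows --pt "75 0 -0.03 0 0 0 0" --pt "75 0 -0.06 0 0 0 0" --pt "75 0 -0.09 0 0 0 0" --pt "75 0 -0.11 0 0 0 0" --pt "75 0 -0.12 0 0 0 0" --pt "75 0 -0.12 0 0 0 0" --pt "75 0 -0.12 0 0 0 0"

```text
clock: 9.65
position: [0.4598, 0.1091, 0.1711]
ee_rot: [0.158, -0.689, 0.689, -0.158]
ft_force: [-0.1, -0.1, -1.0]
grip_width: 0.747
```

Run:
```python
from h import *
o,c,T=snap("wrist","w10.png");print(o["position"],o["grip_width"],o["ft_force"])
ztop(c,T,.0215,.028,amin=300);padfit(c,T,x0=(.46,.108));padfit(c,T,x0=(.4526,-.1087));padfit(c,T,x0=(.615,-.01))
```

```text
[0.45976612 0.1091373  0.17111266] 0.7473396861725938 [-0.13158001 -0.11349972 -0.95907943]
  z0.024 px [259. 172.] 836 mean [0.46   0.1098 0.0245] encl 0.4596 0.1097 d 41.7
  z0.025 px [476. 285.] 512 mean [ 0.446  -0.2441  0.0252] encl 0.442 -0.2666 d 108.4
padfit [0.4599 0.1083] n 210 med res 0.0008
padfit [ 0.4527 -0.1082] n 190 med res 0.0007
padfit [ 0.6179 -0.0101] n 241 med res 0.0007
```

View pics/w10.png

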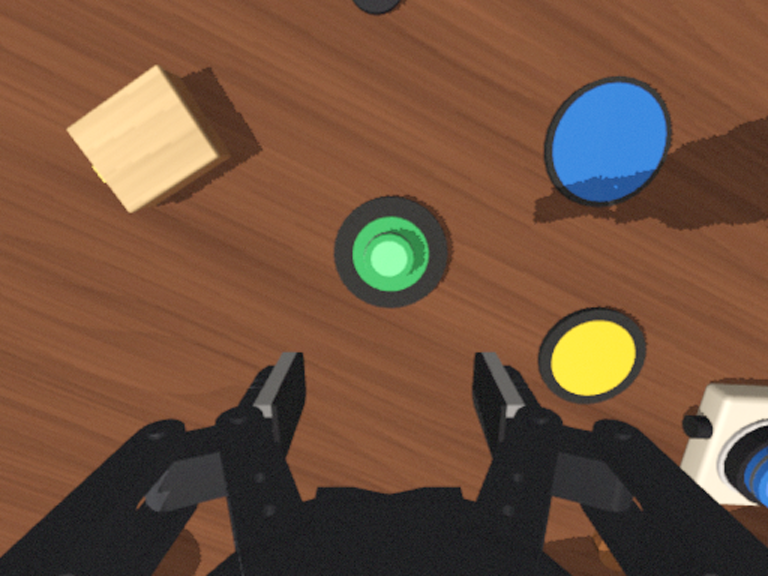

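Green lies flat on its pad at (389,258), 1.4 mm off centre. Back to the stack for yellow.

Request:
send_rows --pt "88 0.006 0 0.011 0 0 0" --pt "88 0.018 0 0.033 0 0 0" --pt "88 0.034 0 0.063 0 0 0" --pt "88 0.052 0 0.096 0 0 0" --pt "88 0.07 0 0.13 0 0 0" --pt "88 0.088 0 0.163 0 0 0" --pt "88 0.106 0 0.197 0 0 0" --pt "88 0.124 0 0.23 0 0 0" --pt "88 0.142 0 0.263 0 0 0" --pt "88 0.158 0 0.293 0 0 0"

```text
clock: 10.53
position: [0.4438, -0.2253, 0.1697]
ee_rot: [-0.159, 0.69, -0.689, 0.157]
ft_force: [0.7, -0.2, 0.6]
grip_width: 0.879
```

Request:
send_rows --pt "88 0.014 0.005 0.026 0 0 0" --pt "88 0.026 0.015 0.048 0 0 0" --pt "88 0.034 0.03 0.062 0 0 0" --pt "88 0.0367 0.045 0.0682 0 0 0" --pt "88 0.0367 0.06 0.0682 0 0 0" --pt "88 0.0367 0.075 0.0682 0 0 0" --pt "88 0.0367 0.085 0.0682 0 0 0" --pt "88 0.0367 0.09 0.0682 0 0 0" --pt "88 0.0367 0.09 0.0682 0 0 0" --pt "88 0.0367 0.09 0.0682 0 0 0"

```text
clock: 11.37
position: [0.4421, -0.3004, 0.0816]
ee_rot: [-0.158, 0.689, -0.689, 0.158]
ft_force: [0.2, -0.8, 0.6]
grip_width: 0.881
```

Run:
```python
from h import *
o,c,T=snap("wrist","w11.png");p=o["position"];print(p,o["grip_width"],o["ft_force"])
ztop(c,T,.079,.085,amin=300);ztop(c,T,.063,.069,amin=300)
```

```text
[ 0.44207377 -0.3004287   0.08162979] 0.881484232207331 [ 0.23980059 -0.79073646  0.55091206]
  z0.082 px [260. 216.] 3952 mean [ 0.4442 -0.3001  0.0824] encl 0.4427 -0.3005 d 54.6
  z0.066 px [249. 187.] 1294 mean [ 0.456  -0.2851  0.0663] encl 0.4432 -0.2974 d 66.3
```

View pics/w11.png

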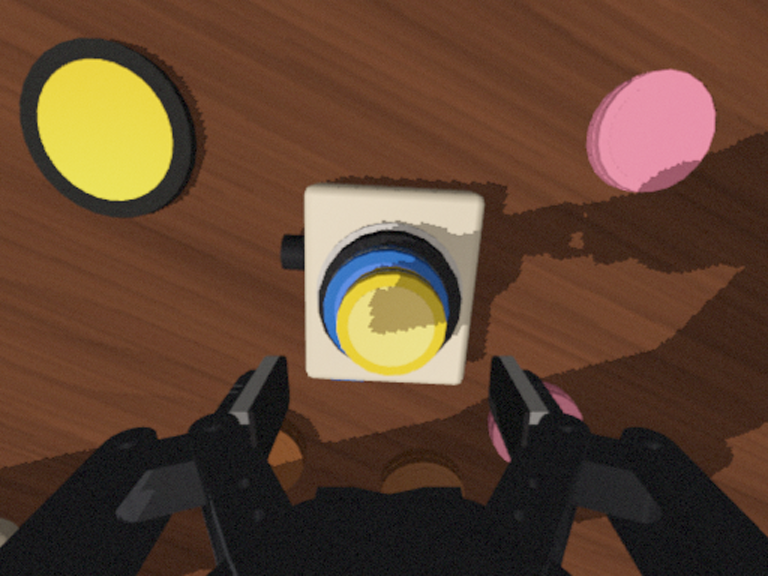

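Request:
send_rows --pt "64 -0.0005 0.005 0.0003 0 0 0" --pt "64 -0.0005 0.005 0.0003 0 0 0" --pt "64 -0.0005 0.005 0.0003 0 0 0" --pt "64 -0.0005 0.005 0.0003 0 0 0"

```text
clock: 11.75
position: [0.4427, -0.3008, 0.0769]
ee_rot: [0.158, -0.689, 0.689, -0.158]
ft_force: [-0.6, -0.4, 0.7]
grip_width: 0.641
```

```bash
cat >> h.py <<'E'
def tips2(c,lo,hi):
    W=cloud(c,np.array(c["T_tool_cam"]))
    for sgn in(-1,1):
        Q=W[(W[...,1]<-.025)&(W[...,1]>-.09)&(W[...,2]*sgn>lo)&(W[...,2]*sgn<hi)&(abs(W[...,0])<.0125)]
        print("tip ymax",Q[:,1].max().round(4),"inner",np.abs(Q[:,2]).min().round(4),len(Q))
E
python3 - <<'E'
from h import *
o,c,T=snap("wrist",False);print(o["position"],o["grip_width"]);tips2(c,.02,.05)
print("88%");
E
```

```text
[ 0.44273108 -0.30075227  0.07694113] 0.641365540185331
tip ymax -0.0421 inner 0.0272 1905
tip ymax -0.042 inner 0.0267 1889
88%
```

Request:
send_rows --pt "88 0 0 0 0 0 0" --pt "88 0 0 0 0 0 0" --pt "88 0 0 0 0 0 0" --pt "88 0 0.012 0 0 0 0" --pt "88 0 0.025 0 0 0 0" --pt "88 0 0.038 0 0 0 0" --pt "88 0 0.045 0 0 0 0" --pt "88 0 0.0485 0 0 0 0" --pt "88 0 0.0485 0 0 0 0" --pt "88 0 0.0485 0 0 0 0"

```text
clock: 12.63
position: [0.4428, -0.3008, 0.0284]
ee_rot: [0.158, -0.689, 0.689, -0.158]
ft_force: [1.5, 0.8, 0.3]
grip_width: 0.88
```

Request:
send_rows --pt "80 0 0 0 0 0 0" --pt "74 0 0 0 0 0 0" --pt "69 0 0 0 0 0 0" --pt "66 0 0 0 0 0 0" --pt "62 0 0 0 0 0 0" --pt "57 0 0 0 0 0 0" --pt "55 0 0 0 0 0 0" --pt "55 0 0 0 0 0 0"

```text
clock: 13.3
position: [0.4429, -0.3009, 0.0289]
ee_rot: [0.158, -0.689, 0.689, -0.158]
ft_force: [-1.0, 1.0, 6.5]
grip_width: 0.619
```

Run:
```python
from h import *
o,c,T=snap("wrist","w12.png");print(o["position"],o["grip_width"],o["ft_force"])
ztop(c,T,.079,.085,amin=300)
```

```text
[ 0.44286114 -0.30086214  0.02885742] 0.6190845975205532 [-1.0491054   0.99479867  6.47573403]
  z0.082 px [258. 253.] 7131 mean [ 0.4448 -0.2996  0.0824] encl 0.4486 -0.2978 d 66.9
```

View pics/w12.png

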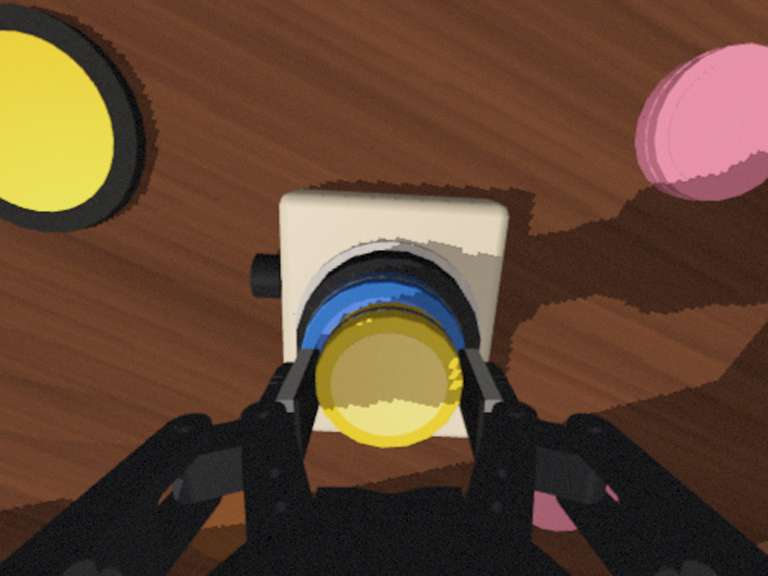

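Yellow is gripped. I'll lift it and look, then carry it.

Request:
send_rows --pt "55 0 -0.002 0 0 0 0" --pt "55 0 -0.006 0 0 0 0" --pt "55 0 -0.013 0 0 0 0" --pt "55 0 -0.024 0 0 0 0" --pt "55 0 -0.038 0 0 0 0" --pt "55 0 -0.055 0 0 0 0" --pt "55 0 -0.072 0 0 0 0" --pt "55 0 -0.085 0 0 0 0" --pt "55 0 -0.09 0 0 0 0" --pt "55 0 -0.09 0 0 0 0"

```text
clock: 14.18
position: [0.4435, -0.3012, 0.1201]
ee_rot: [0.157, -0.688, 0.69, -0.159]
ft_force: [0.1, -0.1, -1.2]
grip_width: 0.614
```

```bash
cat >> h.py <<'E'
def held(c,r):
    W=cloud(c,np.array(c["T_tool_cam"]))
    m=(W[...,1]<-.045)&(W[...,1]>-.07)&(abs(W[...,2])<r-.003)&(abs(W[...,0])<r+.005)
    Q=W[m];y=np.median(Q[:,1]);Q=Q[abs(Q[:,1]-y)<.003]
    A=np.c_[Q[:,0],Q[:,2],np.ones(len(Q))];q=np.linalg.lstsq(A,Q[:,1],rcond=None)[0]
    print("held top y",y.round(4),"tilt deg",np.degrees(q[:2]).round(2),"x range",Q[:,0].min().round(4),Q[:,0].max().round(4))
E
python3 - <<'E'
from h import *
o,c,T=snap("wrist","w13.png");print(o["position"],o["grip_width"],o["ft_force"]);held(c,.027)
ztop(c,T,.063,.069,amin=300)
E
```

```text
[ 0.44349951 -0.30124639  0.12013611] 0.6135583560106284 [ 0.05425955 -0.12069709 -1.19631784]
held top y -0.0535 tilt deg [-0.33  0.07] x range -0.0274 0.0263
  z0.067 px [255. 185.] 2740 mean [ 0.4512 -0.2935  0.0665] encl 0.4433 -0.2977 d 65.7
```

View pics/w13.png

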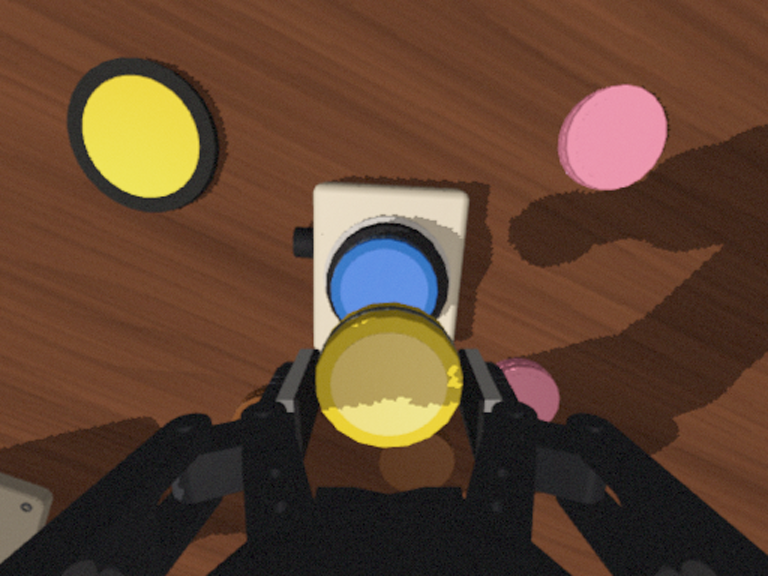

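Request:
send_rows --pt "55 -0.003 0 -0.005 0 0 0" --pt "55 -0.01 0 -0.018 0 0 0" --pt "55 -0.02 0 -0.037 0 0 0" --pt "55 -0.033 0 -0.06 0 0 0" --pt "55 -0.047 0 -0.086 0 0 0" --pt "55 -0.061 0 -0.112 0 0 0" --pt "55 -0.075 0 -0.136 0 0 0" --pt "55 -0.086 0 -0.156 0 0 0" --pt "55 -0.092 0 -0.167 0 0 0" --pt "55 -0.093 0 -0.1693 0 0 0"

```text
clock: 15.07
position: [0.4522, -0.1038, 0.1177]
ee_rot: [-0.16, 0.689, -0.689, 0.159]
ft_force: [-0.4, -0.0, -1.2]
grip_width: 0.611
```

Request:
send_rows --pt "55 0 0.003 0 0 0 0" --pt "55 0 0.012 0 0 0 0" --pt "55 0 0.028 0 0 0 0" --pt "55 0 0.048 0 0 0 0" --pt "55 0 0.07 0 0 0 0" --pt "55 0 0.092 0 0 0 0" --pt "55 0 0.112 0 0 0 0" --pt "55 0 0.127 0 0 0 0" --pt "55 0 0.136 0 0 0 0" --pt "55 0 0.139 0 0 0 0"

```text
clock: 15.9
position: [0.451, -0.1083, -0.0228]
ee_rot: [-0.159, 0.69, -0.689, 0.157]
ft_force: [0.3, 0.5, -0.3]
grip_width: 0.616
```

Run:
```python
from h import *
camera("side")
o,c,T=snap("wrist","w14.png");print(o["position"],o["grip_width"],o["ft_force"]);held(c,.027)
padfit(c,T,x0=(.4527,-.1082))
```

```text
[ 0.45152207 -0.10821197 -0.02225121] 0.6185306272207718 [-0.37569772  0.41653866 -0.92823701]
held top y -0.0535 tilt deg [-0.3   0.02] x range -0.0273 0.0266
padfit [ 0.4519 -0.1093] n 439 med res 0.001
```

View pics/w14.png

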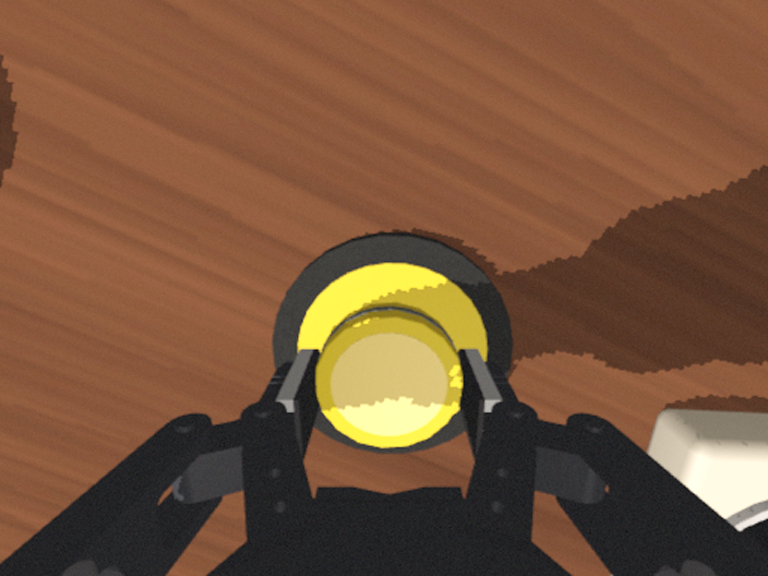

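Yellow is centred over its pad (disc at (389,380)). I'll lower it to contact.

Request:
send_rows --pt "55 0 0.002 0 0 0 0" --pt "55 0 0.004 0 0 0 0" --pt "55 0 0.0055 0 0 0 0" --pt "55 0 0.0065 0 0 0 0" --pt "55 0 0.0075 0 0 0 0" --pt "55 0 0.008 0 0 0 0" --pt "55 0 0.008 0 0 0 0"

```text
clock: 16.58
position: [0.4526, -0.1078, -0.0288]
ee_rot: [0.158, -0.689, 0.689, -0.158]
ft_force: [-0.3, 0.3, -0.5]
grip_width: 0.616
```

Run:
```python
from h import *
o,c,T=snap("wrist",False);print(o["position"],o["grip_width"],o["ft_force"]);held(c,.027);ztop(c,T,.02,.03,amin=300)
```

```text
[ 0.45258267 -0.10782187 -0.0288098 ] 0.6158916797288033 [-0.31742073  0.27066798 -0.4637793 ]
held top y -0.0535 tilt deg [-0.3   0.02] x range -0.0271 0.0271
  z0.025 px [258. 253.] 7531 mean [ 0.4548 -0.1064  0.0248] encl 0.4586 -0.1045 d 80.1
  z0.026 px [481. 311.] 1347 mean [ 0.4774 -0.2374  0.026 ] encl 0.4763 -0.2446 d 34.1
```

Request:
send_rows --pt "55 0 0.0005 0 0 0 0" --pt "55 0 0.001 0 0 0 0" --pt "55 0 0.001 0 0 0 0" --pt "55 0 0.001 0 0 0 0"

```text
clock: 16.97
position: [0.4528, -0.1078, -0.0292]
ee_rot: [0.158, -0.689, 0.689, -0.158]
ft_force: [-3.0, 1.1, 8.9]
grip_width: 0.615
```

Contact at 8.9 N. I'll release and rise.

Request:
send_rows --pt "58 0 -0.0005 0 0 0 0" --pt "62 0 -0.0005 0 0 0 0" --pt "67 0 -0.0005 0 0 0 0" --pt "75 0 -0.0005 0 0 0 0" --pt "85 0 -0.0005 0 0 0 0" --pt "88 0 -0.0005 0 0 0 0" --pt "88 0 -0.006 0 0 0 0" --pt "88 0 -0.02 0 0 0 0" --pt "88 0 -0.045 0 0 0 0" --pt "88 0 -0.08 0 0 0 0"

```text
clock: 17.8
position: [0.4508, -0.1073, 0.0496]
ee_rot: [-0.159, 0.69, -0.688, 0.157]
ft_force: [-0.7, -0.0, -0.2]
grip_width: 0.881
```

Request:
send_rows --pt "100 0 -0.03 0 0 0 0" --pt "100 0 -0.06 0 0 0 0" --pt "100 0 -0.09 0 0 0 0" --pt "100 0 -0.11 0 0 0 0" --pt "100 0 -0.12 0 0 0 0" --pt "100 0 -0.12 0 0 0 0" --pt "100 0 -0.12 0 0 0 0"

```text
clock: 18.38
position: [0.4524, -0.1078, 0.1696]
ee_rot: [0.158, -0.689, 0.689, -0.158]
ft_force: [0.1, 0.2, -0.6]
grip_width: 0.996
```

Run:
```python
from h import *
o,c,T=snap("wrist","w15.png");print(o["position"],o["grip_width"],o["ft_force"])
ztop(c,T,.0215,.028,amin=300);padfit(c,T,x0=(.4526,-.1082));ztop(c,T,.063,.069,amin=200)
```

```text
[ 0.4523639  -0.10778018  0.16959562] 0.9962653237319554 [ 0.10086869  0.22462366 -0.59686221]
  z0.024 px [90. 85.] 1153 mean [0.4601 0.1088 0.0244] encl 0.4593 0.1096 d 43.2
  z0.025 px [259. 172.] 1407 mean [ 0.4531 -0.107   0.0245] encl 0.4523 -0.1074 d 53.9
  z0.026 px [366. 210.] 483 mean [ 0.4679 -0.2546  0.0255] encl 0.4725 -0.2782 d 126.2
padfit [ 0.4528 -0.1086] n 216 med res 0.0009
  z0.067 px [399. 252.] 1995 mean [ 0.446  -0.2968  0.0665] encl 0.4432 -0.2973 d 67.6
```

View pics/w15.png

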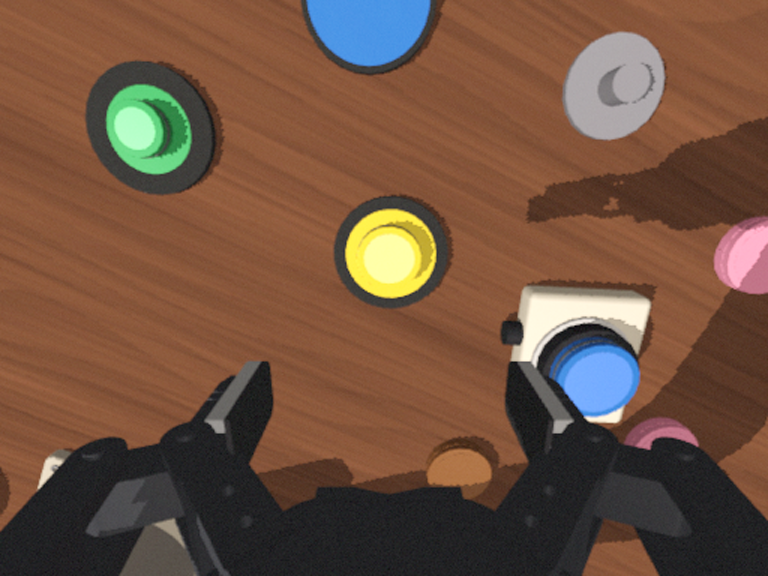

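Yellow is flat on its pad at (390,258), 1.3 mm off centre. Blue is next.

Request:
send_rows --pt "78 0.004 0 0.007 0 0 0" --pt "78 0.012 0 0.022 0 0 0" --pt "78 0.024 0.005 0.044 0 0 0" --pt "78 0.038 0.012 0.07 0 0 0" --pt "78 0.053 0.025 0.097 0 0 0" --pt "78 0.067 0.042 0.123 0 0 0" --pt "78 0.08 0.06 0.146 0 0 0" --pt "78 0.0885 0.078 0.161 0 0 0" --pt "78 0.0914 0.09 0.1665 0 0 0" --pt "78 0.0914 0.095 0.1665 0 0 0"

```text
clock: 19.27
position: [0.4407, -0.2981, 0.0721]
ee_rot: [-0.158, 0.691, -0.688, 0.156]
ft_force: [-0.5, 1.1, -0.1]
grip_width: 0.779
```

Run:
```python
from h import *
camera("side");camera("side");camera("side")
o,c,T=snap("wrist","w16.png");print(o["position"],o["grip_width"],o["ft_force"]);tips2(c,.026,.06)
ztop(c,T,.063,.069,amin=200)
```

```text
[ 0.44318744 -0.29596208  0.07511756] 0.7861425834100333 [-0.08353692  0.38819579  0.76897077]
tip ymax -0.0444 inner 0.033 1891
tip ymax -0.0447 inner 0.0325 1912
  z0.066 px [261. 212.] 5383 mean [ 0.4447 -0.2972  0.0665] encl 0.4432 -0.2978 d 66.2
```

View pics/w16.png

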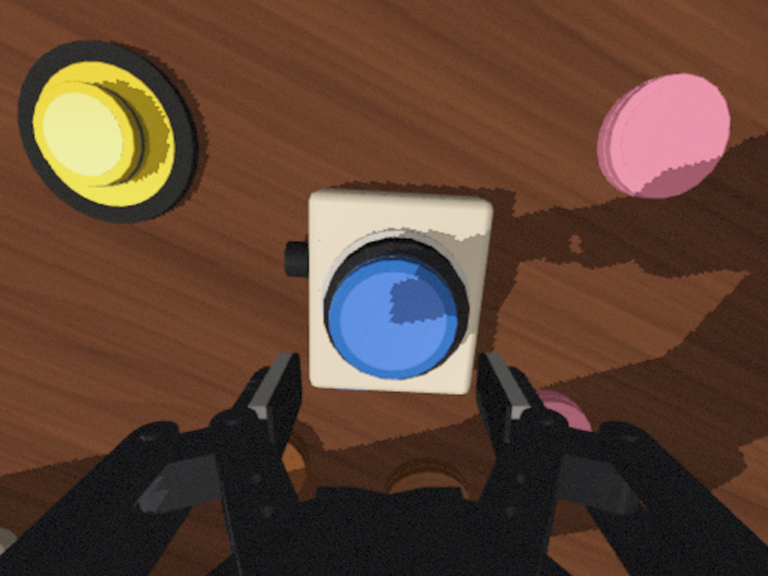

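Request:
send_rows --pt "100 0.0004 0 0.001 0 0 0" --pt "100 0.0004 0 0.001 0 0 0" --pt "100 0.0004 0.004 0.001 0 0 0" --pt "100 0.0004 0.014 0.001 0 0 0" --pt "100 0.0004 0.028 0.001 0 0 0" --pt "100 0.0004 0.042 0.001 0 0 0" --pt "100 0.0004 0.054 0.001 0 0 0" --pt "100 0.0004 0.062 0.001 0 0 0" --pt "100 0.0004 0.0655 0.001 0 0 0" --pt "100 0.0004 0.0655 0.001 0 0 0"

```text
clock: 20.3
position: [0.4425, -0.2982, 0.0088]
ee_rot: [-0.158, 0.69, -0.689, 0.158]
ft_force: [0.8, -0.2, -0.1]
grip_width: 1.001
```

Run:
```python
from h import *
camera("side");camera("side")
o,c,T=snap("wrist","w17.png");print(o["position"],o["grip_width"],o["ft_force"])
ztop(c,T,.063,.069,amin=200)
```

```text
[ 0.44326875 -0.29873626  0.01008009] 1.004269259415948 [-0.40477626 -0.03543583  0.4877525 ]
  z0.066 px [258. 255.] 10658 mean [ 0.4455 -0.2969  0.0665] encl 0.4432 -0.2981 d 66.7
```

View pics/w17.png

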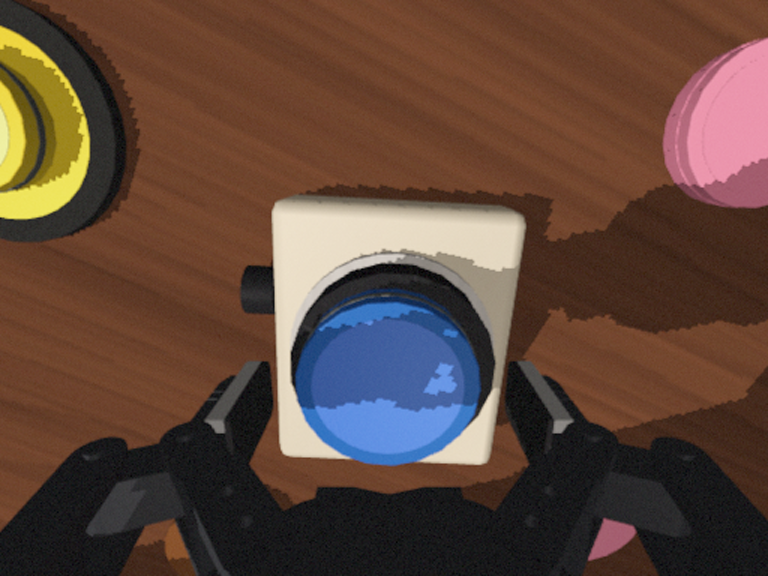

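Blue is centred between the pads at (388,380). I'll close with a firmer squeeze, since this one is heavier.

Request:
send_rows --pt "94 0 0 0 0 0 0" --pt "88 0 0 0 0 0 0" --pt "83 0 0 0 0 0 0" --pt "80 0 0 0 0 0 0" --pt "77 0 0 0 0 0 0" --pt "73 0 0 0 0 0 0" --pt "70 0 0 0 0 0 0" --pt "70 0 0 0 0 0 0" --squeeze 38

```text
clock: 21.12
position: [0.4431, -0.2987, 0.0104]
ee_rot: [0.158, -0.689, 0.689, -0.158]
ft_force: [-2.6, 0.9, 8.1]
grip_width: 0.754
```

Request:
send_rows --pt "70 0 -0.002 0 0 0 0" --pt "70 0 -0.006 0 0 0 0" --pt "70 0 -0.013 0 0 0 0" --pt "70 0 -0.023 0 0 0 0" --pt "70 0 -0.036 0 0 0 0" --pt "70 0 -0.052 0 0 0 0" --pt "70 0 -0.068 0 0 0 0" --pt "70 0 -0.08 0 0 0 0" --pt "70 0 -0.085 0 0 0 0" --pt "70 0 -0.085 0 0 0 0"

```text
clock: 21.95
position: [0.4437, -0.299, 0.0963]
ee_rot: [0.157, -0.689, 0.69, -0.159]
ft_force: [0.0, 0.1, -1.6]
grip_width: 0.754
```

Run:
```python
from h import *
o,c,T=snap("wrist","w18.png");print(o["position"],o["grip_width"],o["ft_force"]);held(c,.033)
ztop(c,T,.047,.053,amin=300)
```

```text
[ 0.44368696 -0.29903199  0.09625554] 0.7538129471186158 [ 0.04403403  0.10518041 -1.57025146]
held top y -0.0559 tilt deg [-0.2   0.02] x range -0.0336 0.0321
  z0.050 px [260. 178.] 1927 mean [ 0.4609 -0.2915  0.0503] encl 0.442 -0.3003 d 81.3
```

View pics/w18.png

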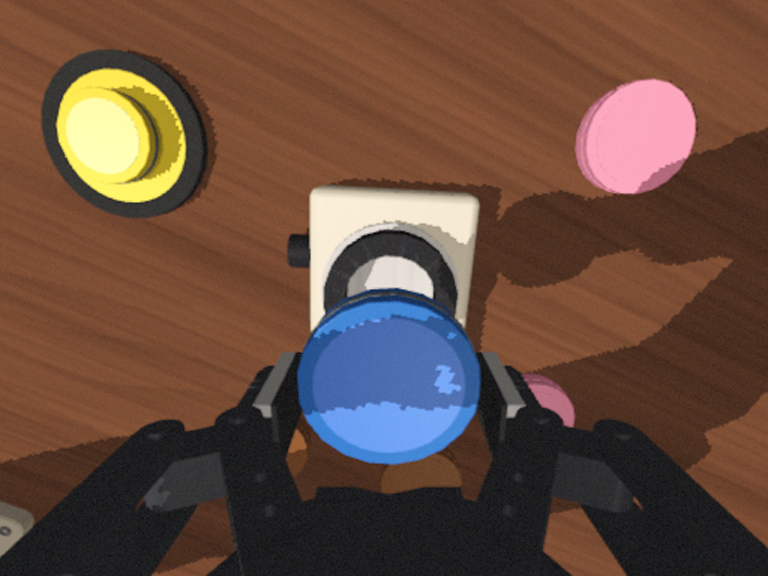

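Blue is lifted level and the empty bore is visible at (392,275). I'll carry it to the blue pad.

Request:
send_rows --pt "70 -0.005 -0.003 -0.003 0 0 0" --pt "70 -0.016 -0.008 -0.01 0 0 0" --pt "70 -0.034 -0.014 -0.022 0 0 0" --pt "70 -0.057 -0.02 -0.037 0 0 0" --pt "70 -0.082 -0.02 -0.053 0 0 0" --pt "70 -0.107 -0.02 -0.069 0 0 0" --pt "70 -0.132 -0.02 -0.085 0 0 0" --pt "70 -0.157 -0.02 -0.101 0 0 0" --pt "70 -0.182 -0.02 -0.118 0 0 0" --pt "70 -0.207 -0.02 -0.134 0 0 0"

```text
clock: 22.83
position: [0.5714, -0.0846, 0.1145]
ee_rot: [-0.159, 0.689, -0.689, 0.158]
ft_force: [0.5, -0.3, -0.9]
grip_width: 0.754
```

Request:
send_rows --pt "70 -0.022 0 -0.014 0 0 0" --pt "70 -0.042 0 -0.027 0 0 0" --pt "70 -0.058 0 -0.037 0 0 0" --pt "70 -0.069 0 -0.044 0 0 0" --pt "70 -0.075 0 -0.048 0 0 0" --pt "70 -0.0763 0 -0.0493 0 0 0" --pt "70 -0.0763 0 -0.0493 0 0 0" --pt "70 -0.0763 0 -0.0493 0 0 0"

```text
clock: 23.5
position: [0.6177, -0.0114, 0.1146]
ee_rot: [0.158, -0.689, 0.69, -0.157]
ft_force: [0.7, 0.6, -0.5]
grip_width: 0.752
```

Run:
```python
from h import *
o,c,T=snap("wrist","w19.png");print(o["position"],o["grip_width"],o["ft_force"]);held(c,.033)
padfit(c,T,x0=(.6179,-.0101))
```

```text
[ 0.61771375 -0.01138043  0.11461798] 0.7521254351369804 [ 0.6528929   0.58347145 -0.49231102]
held top y -0.0559 tilt deg [-0.23  0.01] x range -0.0336 0.0329
padfit [ 0.6187 -0.0101] n 246 med res 0.0012
```

View pics/w19.png

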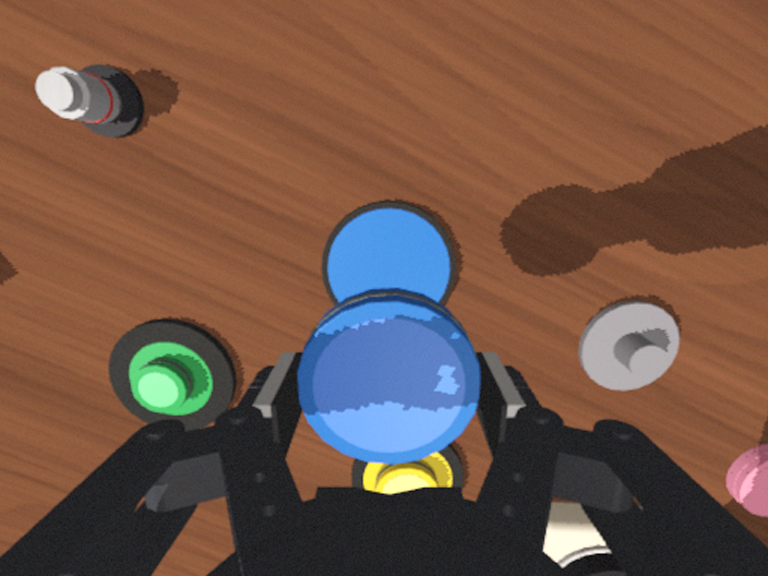

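Request:
send_rows --pt "70 -0.0012 0.004 -0.0007 0 0 0" --pt "70 -0.0012 0.013 -0.0007 0 0 0" --pt "70 -0.0012 0.028 -0.0007 0 0 0" --pt "70 -0.0012 0.048 -0.0007 0 0 0" --pt "70 -0.0012 0.07 -0.0007 0 0 0" --pt "70 -0.0012 0.092 -0.0007 0 0 0" --pt "70 -0.0012 0.112 -0.0007 0 0 0" --pt "70 -0.0012 0.127 -0.0007 0 0 0" --pt "70 -0.0012 0.136 -0.0007 0 0 0" --pt "70 -0.0012 0.139 -0.0007 0 0 0"

```text
clock: 24.38
position: [0.6174, -0.0094, -0.0264]
ee_rot: [-0.159, 0.689, -0.689, 0.157]
ft_force: [0.2, -0.3, -0.5]
grip_width: 0.752
```

Request:
send_rows --pt "70 0 0 0 0 0 0" --pt "70 0 0.002 0 0 0 0" --pt "70 0 0.004 0 0 0 0" --pt "70 0 0.005 0 0 0 0" --pt "70 0 0.006 0 0 0 0" --pt "70 0 0.006 0 0 0 0"

```text
clock: 24.88
position: [0.619, -0.009, -0.0301]
ee_rot: [0.158, -0.689, 0.689, -0.158]
ft_force: [0.9, -0.3, -2.1]
grip_width: 0.749
```

Run:
```python
from h import *
o,c,T=snap("wrist","w20.png");print(o["position"],o["grip_width"],o["ft_force"]);held(c,.033);padfit(c,T,x0=(.6187,-.0101));ztop(c,T,.02,.032,amin=300)
```

```text
[ 0.61897071 -0.00904864 -0.03012728] 0.7488105644605264 [ 0.86406928 -0.3467477  -2.14061824]
held top y -0.0559 tilt deg [-0.22  0.01] x range -0.0336 0.0329
padfit [ 0.6165 -0.0114] n 430 med res 0.0018
  z0.026 px [258. 253.] 11474 mean [ 0.622  -0.0073  0.0258] encl 0.6247 -0.0059 d 92.1
```

View pics/w20.png

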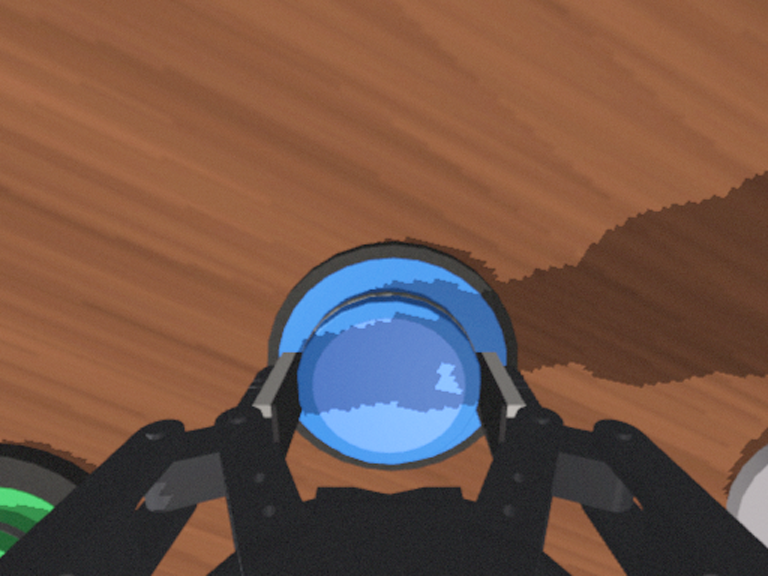

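Request:
send_rows --pt "70 0.001 0 0.0005 0 0 0" --pt "70 0.0014 0.001 0.0006 0 0 0" --pt "70 0.0014 0.0018 0.0006 0 0 0" --pt "70 0.0014 0.0024 0.0006 0 0 0" --pt "70 0.0014 0.0024 0.0006 0 0 0" --pt "70 0.0014 0.0024 0.0006 0 0 0"

```text
clock: 25.43
position: [0.6179, -0.0104, -0.0315]
ee_rot: [0.158, -0.689, 0.689, -0.158]
ft_force: [-6.1, -1.1, 11.7]
grip_width: 0.752
```

Contact. I'll release and rise.

Request:
send_rows --pt "72 0 -0.0005 0 0 0 0" --pt "75 0 -0.0005 0 0 0 0" --pt "79 0 -0.0005 0 0 0 0" --pt "86 0 -0.0005 0 0 0 0" --pt "95 0 -0.0005 0 0 0 0" --pt "100 0 -0.0005 0 0 0 0" --pt "100 0 -0.0005 0 0 0 0" --pt "100 0 -0.008 0 0 0 0" --pt "100 0 -0.025 0 0 0 0" --pt "100 0 -0.055 0 0 0 0"

```text
clock: 26.27
position: [0.6156, -0.0102, 0.0205]
ee_rot: [-0.16, 0.69, -0.689, 0.156]
ft_force: [0.6, 0.8, -0.4]
grip_width: 1.002
```

Request:
send_rows --pt "70 0 -0.035 0 0 0 0" --pt "70 0 -0.07 0 0 0 0" --pt "70 0 -0.105 0 0 0 0" --pt "70 0 -0.13 0 0 0 0" --pt "70 0 -0.145 0 0 0 0" --pt "70 0 -0.145 0 0 0 0" --pt "70 0 -0.145 0 0 0 0"

```text
clock: 26.85
position: [0.6183, -0.0101, 0.1685]
ee_rot: [0.157, -0.689, 0.689, -0.159]
ft_force: [-0.7, -0.2, -0.4]
grip_width: 0.699
```

Run:
```python
from h import *
o,c,T=snap("wrist","w21.png");print(o["position"],o["grip_width"],o["ft_force"])
ztop(c,T,.0215,.028,amin=200);padfit(c,T,x0=(.618,-.0105));ztop(c,T,.0325,.039,amin=60);ztop(c,T,.012,.0165,amin=100);ztop(c,T,.047,.053,amin=60)
```

```text
[ 0.61828535 -0.01008476  0.16846095] 0.6989282162060245 [-0.68539619 -0.15589843 -0.38533676]
  z0.025 px [258. 172.] 2114 mean [ 0.6189 -0.0093  0.0245] encl 0.6179 -0.0096 d 66.0
  z0.024 px [128. 238.] 702 mean [0.4607 0.1093 0.0244] encl 0.46 0.1099 d 42.9
  z0.025 px [269. 300.] 912 mean [ 0.4538 -0.1065  0.0246] encl 0.4528 -0.1074 d 54.6
padfit [ 0.6181 -0.0103] n 212 med res 0.0009
  z0.035 px [96. 78.] 67 mean [0.6389 0.1953 0.0355] encl 0.6387 0.1984 d 22.2
  z0.033 px [  3. 181.] 67 mean [0.4758 0.2677 0.0335] encl 0.4747 0.2701 d 17.5
  z0.036 px [405. 222.] 343 mean [ 0.6445 -0.2032  0.0361] encl 0.6442 -0.2042 d 27.4
  z0.035 px [369. 339.] 131 mean [ 0.4645 -0.267   0.0353] encl 0.4624 -0.2683 d 34.5
  z0.035 px [382. 363.] 480 mean [ 0.433  -0.3094  0.0349] encl 0.4318 -0.3091 d 48.0
  z0.014 px [395. 213.] 1715 mean [ 0.6456 -0.2003  0.0144] encl 0.6437 -0.2041 d 75.7
  z0.016 px [476. 289.] 262 mean [ 0.5974 -0.3761  0.0151] encl 0.5924 -0.395 d 65.2
  z0.048 px [79. 70.] 320 mean [0.6401 0.2068 0.0484] encl 0.6401 0.207 d 21.2
  z0.050 px [372. 354.] 350 mean [ 0.4535 -0.2709  0.0501] encl 0.4501 -0.2781 d 53.3
  z0.050 px [393. 378.] 233 mean [ 0.4288 -0.3256  0.05  ] encl 0.4285 -0.3217 d 46.7
```

View pics/w21.png

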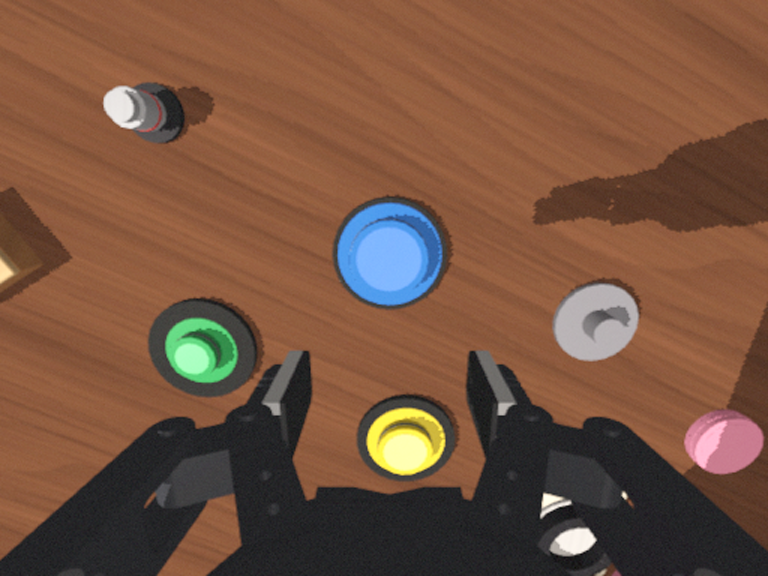

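Blue is flat on its pad, 0.7 mm off centre. The cap's knob top is at (612,328), world (0.644, -0.204). I'll go there.

Request:
send_rows --pt "31 0.002 0 0.006 0 0 0" --pt "31 0.007 0 0.021 0 0 0" --pt "31 0.015 0.005 0.045 0 0 0" --pt "31 0.025 0.012 0.075 0 0 0" --pt "31 0.035 0.025 0.107 0 0 0" --pt "31 0.046 0.042 0.138 0 0 0" --pt "31 0.055 0.06 0.165 0 0 0" --pt "31 0.0605 0.078 0.181 0 0 0" --pt "31 0.0617 0.085 0.1858 0 0 0" --pt "31 0.0617 0.085 0.1858 0 0 0"

```text
clock: 27.73
position: [0.6411, -0.2058, 0.0788]
ee_rot: [-0.159, 0.69, -0.689, 0.155]
ft_force: [1.0, 1.0, -0.2]
grip_width: 0.313
```

Request:
send_rows --pt "31 0 0 0 0 0 0" --pt "31 0 0 0 0 0 0" --pt "31 0 0 0 0 0 0"

```text
clock: 27.98
position: [0.6443, -0.2024, 0.0838]
ee_rot: [0.158, -0.689, 0.689, -0.16]
ft_force: [-0.2, 0.1, -0.5]
grip_width: 0.312
```

Run:
```python
from h import *
o,c,T=snap("wrist","w22.png");print(o["position"],o["grip_width"],o["ft_force"]);tips2(c,.005,.05)
ztop(c,T,.033,.039,amin=60);ztop(c,T,.012,.0165,amin=100)
```

```text
[ 0.64425408 -0.20239815  0.08379563] 0.3124123985618847 [-0.21546264  0.07739496 -0.54743992]
tip ymax -0.0384 inner 0.0133 1893
tip ymax -0.0388 inner 0.0128 1927
  z0.036 px [261. 198.] 638 mean [ 0.645  -0.2042  0.0362] encl 0.6446 -0.2047 d 26.6
  z0.013 px [497.  26.] 1283 mean [ 0.857  -0.3166  0.0135] encl 0.8579 -0.319 d 47.4
  z0.014 px [ 89. 124.] 123 mean [ 0.6332 -0.0364  0.0142] encl 0.6301 -0.0321 d 42.7
  z0.014 px [261. 188.] 3498 mean [ 0.6467 -0.2032  0.0144] encl 0.644 -0.2045 d 74.8
  z0.016 px [399. 282.] 184 mean [ 0.6177 -0.385   0.0152] encl 0.6127 -0.3886 d 43.4
  z0.014 px [251. 324.] 154 mean [ 0.4951 -0.2654  0.0141] encl 0.4949 -0.2662 d 63.2
```

View pics/w22.png

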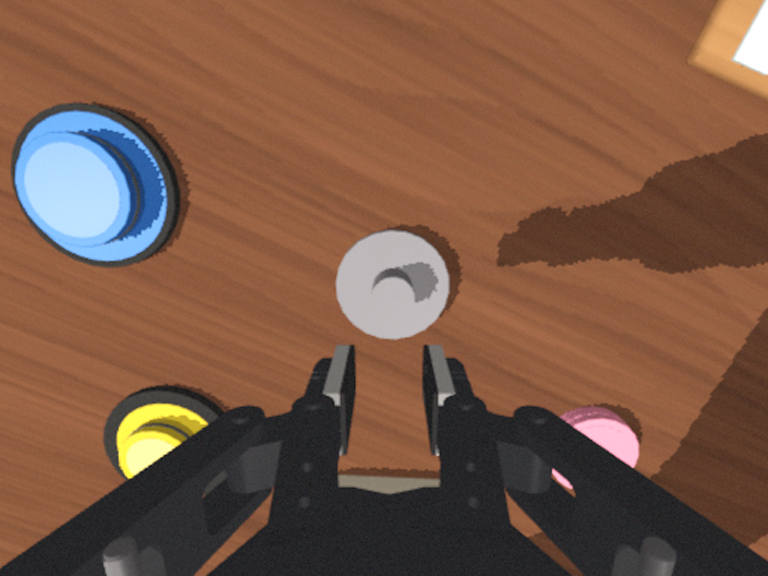

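Request:
send_rows --pt "58 0.0006 0.003 0.0012 0 0 0" --pt "58 0.0006 0.012 0.0012 0 0 0" --pt "58 0.0006 0.026 0.0012 0 0 0" --pt "58 0.0006 0.044 0.0012 0 0 0" --pt "58 0.0006 0.062 0.0012 0 0 0" --pt "58 0.0006 0.079 0.0012 0 0 0" --pt "58 0.0006 0.092 0.0012 0 0 0" --pt "58 0.0006 0.1 0.0012 0 0 0" --pt "58 0.0006 0.1025 0.0012 0 0 0" --pt "58 0.0006 0.1025 0.0012 0 0 0"

```text
clock: 28.87
position: [0.643, -0.2055, -0.0209]
ee_rot: [-0.158, 0.689, -0.689, 0.158]
ft_force: [-0.5, 0.3, -0.1]
grip_width: 0.58
```

Run:
```python
from h import *
camera("side");camera("side")
o,c,T=snap("wrist","w23.png");print(o["position"],o["grip_width"],o["ft_force"])
ztop(c,T,.033,.039,amin=60);ztop(c,T,.012,.0165,amin=100)
```

```text
[ 0.64390348 -0.20572325 -0.0193593 ] 0.5797272352398964 [ 1.04642025 -0.09807402  0.69995155]
  z0.036 px [258. 256.] 1752 mean [ 0.6455 -0.2041  0.0362] encl 0.6448 -0.2047 d 27.1
  z0.036 px [309. 250.] 147 mean [ 0.6603 -0.2267  0.0361] encl 0.6559 -0.2304 d 24.0
  z0.036 px [209. 250.] 146 mean [ 0.6372 -0.1794  0.036 ] encl 0.6317 -0.1803 d 23.7
  z0.014 px [258. 227.] 7131 mean [ 0.6506 -0.2017  0.0143] encl 0.6444 -0.2045 d 75.0
```

View pics/w23.png

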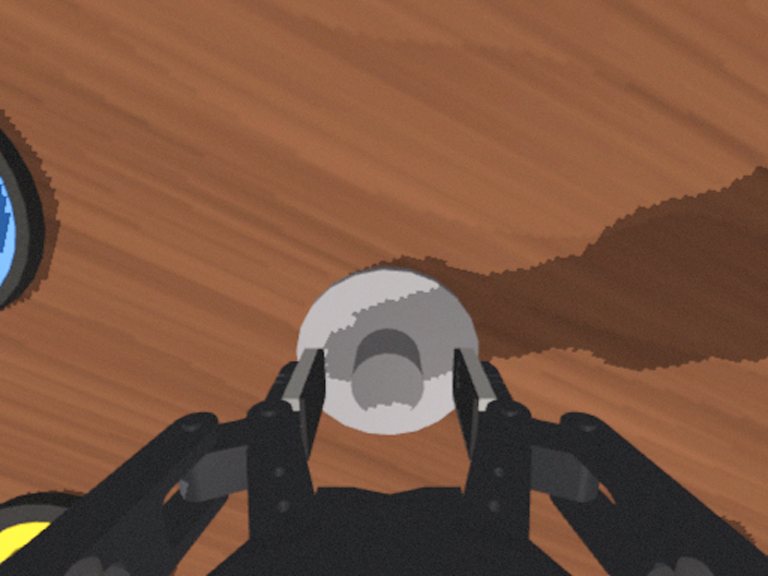

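The knob is centred between the pads at (388,382). I'll close and lift.

Request:
send_rows --pt "50 0 0 0 0 0 0" --pt "42 0 0 0 0 0 0" --pt "36 0 0 0 0 0 0" --pt "32 0 0 0 0 0 0" --pt "28 0 0 0 0 0 0" --pt "24 0 0 0 0 0 0" --pt "22 0 0 0 0 0 0" --pt "22 0 0 0 0 0 0" --squeeze 35

```text
clock: 29.68
position: [0.6435, -0.2057, -0.0197]
ee_rot: [0.158, -0.689, 0.689, -0.158]
ft_force: [-1.8, 0.6, 6.6]
grip_width: 0.291
```

Request:
send_rows --pt "22 0 -0.003 0 0 0 0" --pt "22 0 -0.01 0 0 0 0" --pt "22 0 -0.02 0 0 0 0" --pt "22 0 -0.035 0 0 0 0" --pt "22 0 -0.055 0 0 0 0" --pt "22 0 -0.078 0 0 0 0" --pt "22 0 -0.1 0 0 0 0" --pt "22 0 -0.115 0 0 0 0" --pt "22 0 -0.12 0 0 0 0" --pt "22 0 -0.12 0 0 0 0"

```text
clock: 30.52
position: [0.6444, -0.2058, 0.1024]
ee_rot: [0.157, -0.689, 0.69, -0.159]
ft_force: [0.6, 0.4, -1.0]
grip_width: 0.29
```

Run:
```python
from h import *
o,c,T=snap("wrist","w24.png");p=o["position"];print(p,o["grip_width"],o["ft_force"])
Wt=cloud(c,np.array(c["T_tool_cam"]))
m=(Wt[...,1]>-.045)&(Wt[...,1]<-.02)&(abs(Wt[...,0])<.045)&(abs(Wt[...,2])<.045)
Q=Wt[m];h,e=np.histogram(Q[:,1],25);print(list(zip(e.round(4),h)))
y=e[h.argmax()];Q=Q[abs(Q[:,1]-y)<.0025];A=np.c_[Q[:,0],Q[:,2],np.ones(len(Q))];q=np.linalg.lstsq(A,Q[:,1],rcond=None)[0];print("tilt",np.degrees(q[:2]))
(x,z),r=cv2.minEnclosingCircle(Q[:,[0,2]].astype(np.float32));print("flange centre tool x,z",x,z,r*2000)
T2=Wt[(Wt[...,1]<-.048)&(Wt[...,1]>-.065)&(abs(Wt[...,0])<.015)&(abs(Wt[...,2])<.011)];print("knob top",np.median(T2,0),T2.min(0),T2.max(0))
```

```text
[ 0.64439647 -0.20583102  0.1024431 ] 0.2904467049512667 [ 0.57982606  0.39174553 -1.03621472]
[(np.float64(-0.045), np.int64(41)), (np.float64(-0.0443), np.int64(35)), (np.float64(-0.0435), np.int64(36)), (np.float64(-0.0428), np.int64(37)), (np.float64(-0.042), np.int64(36)), (np.float64(-0.0413), np.int64(24)), (np.float64(-0.0405), np.int64(18)), (np.float64(-0.0398), np.int64(15)), (np.float64(-0.0391), np.int64(21)), (np.float64(-0.0383), np.int64(21)), (np.float64(-0.0376), np.int64(20)), (np.float64(-0.0368), np.int64(18)), (np.float64(-0.0361), np.int64(68)), (np.float64(-0.0354), np.int64(711)), (np.float64(-0.0346), np.int64(2464)), (np.float64(-0.0339), np.int64(2120)), (np.float64(-0.0331), np.int64(451)), (np.float64(-0.0324), np.int64(55)), (np.float64(-0.0317), np.int64(27)), (np.float64(-0.0309), np.int64(32)), (np.float64(-0.0302), np.int64(19)), (np.float64(-0.0294), np.int64(33)), (np.float64(-0.0287), np.int64(20)), (np.float64(-0.028), np.int64(6)), (np.float64(-0.0272), np.int64(3))]
tilt [-0.06300073  0.04467417]
flange centre tool x,z -0.0015930944355204701 -0.00041334424167871475 74.72570985555649
knob top [-3.89419838e-03 -5.58908538e-02  5.15824211e-06] [-0.01496261 -0.05785034 -0.01099292] [ 0.01151933 -0.04801551  0.01099785]
```

View pics/w24.png

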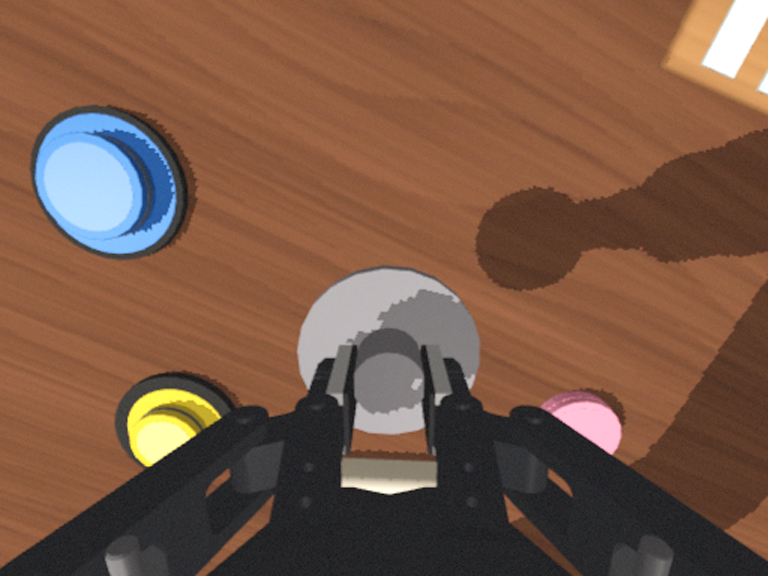

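The cap is held level, its axis 1.5 mm along -x in the tool. I'll go over the port.

Request:
send_rows --pt "22 0.004 -0.003 0 0 0 0" --pt "22 0.014 -0.01 0 0 0 0" --pt "22 0.032 -0.02 0 0 0 0" --pt "22 0.057 -0.03 -0.001 0 0 0" --pt "22 0.085 -0.04 -0.002 0 0 0" --pt "22 0.115 -0.045 -0.002 0 0 0" --pt "22 0.145 -0.045 -0.003 0 0 0" --pt "22 0.172 -0.045 -0.003 0 0 0" --pt "22 0.195 -0.045 -0.0036 0 0 0" --pt "22 0.212 -0.045 -0.0036 0 0 0"

```text
clock: 31.4
position: [0.4476, -0.2962, 0.1446]
ee_rot: [-0.158, 0.689, -0.689, 0.157]
ft_force: [0.8, 0.0, -0.4]
grip_width: 0.289
```

Request:
send_rows --pt "22 0.008 0 0 0 0 0" --pt "22 0.0128 0 0 0 0 0" --pt "22 0.0128 0 0 0 0 0" --pt "22 0.0128 0 0 0 0 0" --pt "22 0.0128 0 0 0 0 0" --pt "22 0.0128 0 0 0 0 0"

```text
clock: 31.9
position: [0.4402, -0.2995, 0.1447]
ee_rot: [-0.158, 0.689, -0.689, 0.159]
ft_force: [0.4, -0.4, -0.2]
grip_width: 0.287
```

```bash
cat > port.py <<'E'
from h import *
from scipy.optimize import least_squares
def port(c,T):
    W=cloud(c,T);m=(abs(W[...,2]-.0503)<.002)&(np.linalg.norm(W[...,:2]-[.442,-.3003],axis=-1)<.05)
    P=W[m][:,:2];print(len(P))
    # outer edge: farthest points per angle bin; inner edge likewise nearest
    q=np.array([.442,-.3003])
    for it in range(3):
        d=P-q;a=np.degrees(np.arctan2(d[:,1],d[:,0]))//6;r=np.linalg.norm(d,axis=1)
        O=np.array([P[a==k][r[a==k].argmax()] for k in np.unique(a)])
        I=np.array([P[a==k][r[a==k].argmin()] for k in np.unique(a)])
        s=least_squares(lambda q:np.linalg.norm(O-q,axis=1)-.04,q,loss="soft_l1",f_scale=.0007);q=s.x
        si=least_squares(lambda q:np.linalg.norm(I-q,axis=1)-.027,q,loss="soft_l1",f_scale=.0007)
    print("outer",s.x.round(4),np.median(abs(s.fun)).round(4),"inner",si.x.round(4),np.median(abs(si.fun)).round(4),len(O))
E
python3 - <<'E'
from port import *
o,c,T=snap("wrist","w25.png");p=o["position"];print(p,o["grip_width"],o["ft_force"]);port(c,T)
E
```

```text
[ 0.44018877 -0.29953881  0.14468553] 0.2870438008974866 [ 0.40558459 -0.41535094 -0.20891485]
1338
outer [ 0.4421 -0.3002] 0.0001 inner [ 0.4424 -0.3001] 0.0002 34
```

View pics/w25.png

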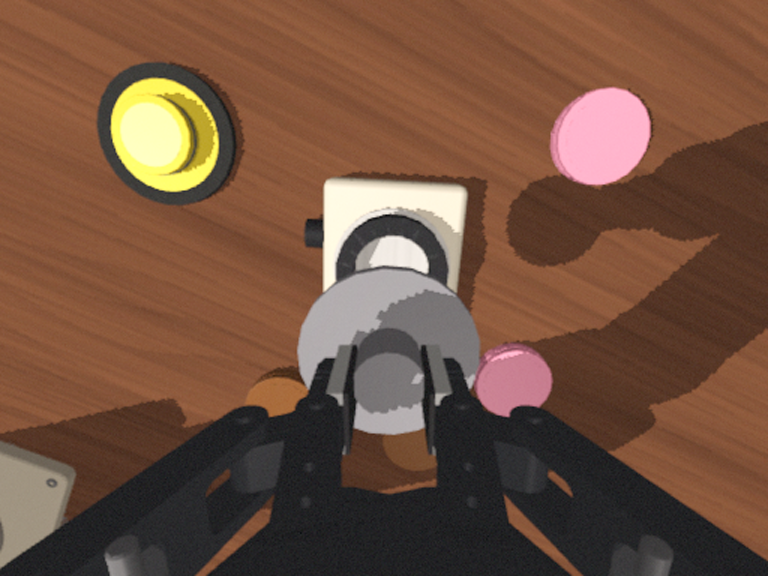

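The port fit gives (0.4422, -0.3002), with the bore at (392,255) ahead of the cap. I'll lower to just above the mouth.

Request:
send_rows --pt "22 0 0.004 0.0015 0 0 0" --pt "22 0 0.013 0.0015 0 0 0" --pt "22 0 0.027 0.0015 0 0 0" --pt "22 0 0.044 0.0015 0 0 0" --pt "22 0 0.062 0.0015 0 0 0" --pt "22 0 0.079 0.0015 0 0 0" --pt "22 0 0.093 0.0015 0 0 0" --pt "22 0 0.102 0.0015 0 0 0" --pt "22 0 0.105 0.0015 0 0 0" --pt "22 0 0.105 0.0015 0 0 0"

```text
clock: 32.78
position: [0.4396, -0.3013, 0.039]
ee_rot: [-0.158, 0.69, -0.689, 0.158]
ft_force: [0.4, -0.8, -0.8]
grip_width: 0.285
```

Run:
```python
from port import *
camera("scene");camera("scene")
o,c,T=snap("wrist","w26.png");p=o["position"];print(p,o["grip_width"],o["ft_force"]);port(c,T)
W=cloud(c,T);m=(abs(W[...,2]-(p[2]+.0343))<.002)&(np.linalg.norm(W[...,:2]-p[:2],axis=-1)<.045)
(x,y),r=cv2.minEnclosingCircle(W[m][:,:2].astype(np.float32));print("flange",x,y,2000*r)
o,c,T=snap("side","s26.png")
```

```text
[ 0.44043813 -0.30186505  0.04036755] 0.2875243832338751 [ 1.02456273  0.99638663 -0.50423432]
1473
outer [ 0.4425 -0.3002] 0.0002 inner [ 0.4478 -0.2975] 0.0021 29
flange 0.44183865189552307 -0.30101901292800903 74.61979985237122
```

View pics/w26.png

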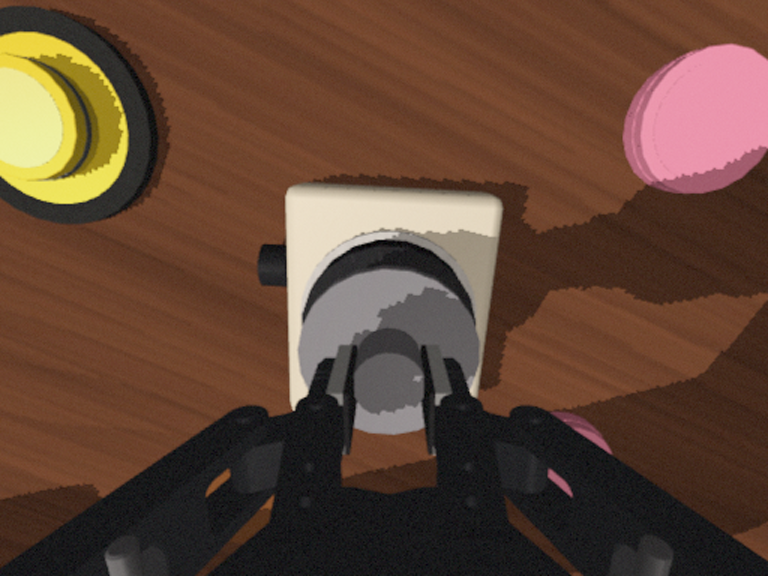

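View pics/s26.png

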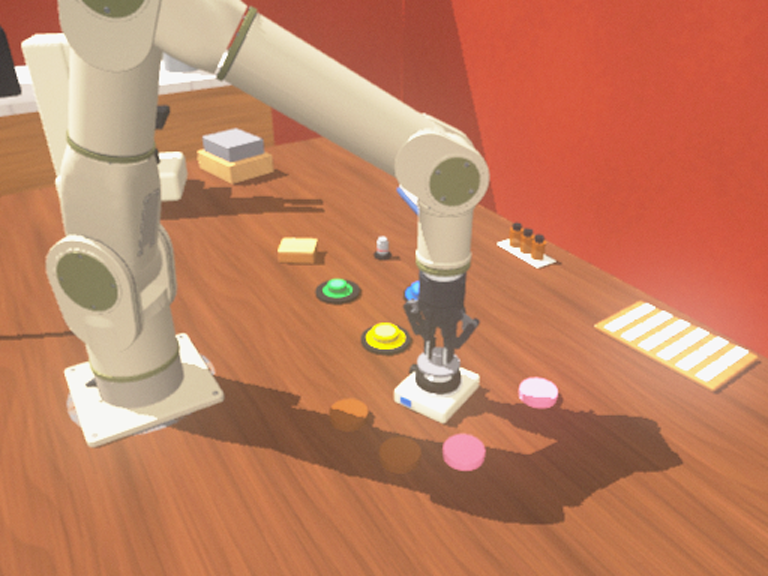

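The cap is within 1 mm of the port axis. I'll insert it.

Request:
send_rows --pt "22 -0.0008 0.002 -0.0005 0 0 0" --pt "22 -0.0008 0.005 -0.0005 0 0 0" --pt "22 -0.0008 0.008 -0.0005 0 0 0" --pt "22 -0.0008 0.011 -0.0005 0 0 0" --pt "22 -0.0008 0.014 -0.0005 0 0 0" --pt "22 -0.0008 0.016 -0.0005 0 0 0" --pt "22 -0.0008 0.0175 -0.0005 0 0 0" --pt "22 -0.0008 0.0175 -0.0005 0 0 0" --pt "22 -0.0008 0.0175 -0.0005 0 0 0"

```text
clock: 33.73
position: [0.4405, -0.3009, 0.0223]
ee_rot: [0.158, -0.689, 0.689, -0.158]
ft_force: [1.1, -0.6, -0.1]
grip_width: 0.291
```

Request:
send_rows --pt "22 0 0.0006 0 0 0 0" --pt "22 0 0.0012 0 0 0 0" --pt "22 0 0.0014 0 0 0 0" --pt "22 0 0.0014 0 0 0 0"

```text
clock: 34.07
position: [0.4406, -0.301, 0.0221]
ee_rot: [0.158, -0.689, 0.689, -0.158]
ft_force: [-5.6, 4.0, 14.6]
grip_width: 0.286
```

Seated: contact at the predicted height, 14.6 N. I'll release and rise.

Request:
send_rows --pt "25 0 -0.001 0 0 0 0" --pt "29 0 -0.001 0 0 0 0" --pt "34 0 -0.001 0 0 0 0" --pt "42 0 -0.001 0 0 0 0" --pt "52 0 -0.001 0 0 0 0" --pt "55 0 -0.001 0 0 0 0" --pt "55 0 -0.006 0 0 0 0" --pt "55 0 -0.02 0 0 0 0" --pt "55 0 -0.045 0 0 0 0" --pt "55 0 -0.08 0 0 0 0"

```text
clock: 34.9
position: [0.439, -0.2999, 0.1]
ee_rot: [-0.159, 0.69, -0.688, 0.157]
ft_force: [0.8, -0.4, 0.4]
grip_width: 0.55
```

Request:
send_rows --pt "55 0 -0.035 0 0 0 0" --pt "55 0 -0.07 0 0 0 0" --pt "55 0 -0.105 0 0 0 0" --pt "55 0 -0.12 0 0 0 0" --pt "55 0 -0.12 0 0 0 0" --pt "55 0 -0.12 0 0 0 0" --pt "55 0 -0.12 0 0 0 0"

```text
clock: 35.48
position: [0.44, -0.3006, 0.2199]
ee_rot: [-0.158, 0.69, -0.689, 0.158]
ft_force: [-0.1, -0.5, 0.3]
grip_width: 0.546
```

Run:
```python
from h import *
o,c,T=snap("wrist","w27.png");p=o["position"];print(p,o["grip_width"],o["ft_force"])
print("knob");ztop(c,T,.075,.082,amin=60);print("flange");ztop(c,T,.053,.06,amin=100);print("filters");ztop(c,T,.0215,.028,amin=200)
o,c,T=snap("scene","c27.png");ztop(c,T,.0215,.028,amin=60)
```

```text
[ 0.43998552 -0.3005584   0.21992311] 0.5460357608936074 [-0.06345162 -0.5322127   0.26553359]
knob
  z0.078 px [259. 171.] 348 mean [ 0.442  -0.2996  0.0782] encl 0.4417 -0.2997 d 26.4
  z0.079 px [  5. 346.] 241 mean [ 0.0232 -0.0673  0.0789] encl 0.0156 -0.0606 d 81.6
flange
  z0.056 px [259. 166.] 2043 mean [ 0.4432 -0.299   0.0563] encl 0.4416 -0.2997 d 74.1
  z0.057 px [ 13. 325.] 219 mean [ 0.0389 -0.057   0.0564] encl 0.0255 -0.0514 d 93.7
filters
  z0.024 px [132.  93.] 1385 mean [ 0.4528 -0.1079  0.0245] encl 0.4521 -0.1077 d 54.2
  z0.025 px [ 22. 303.] 252 mean [ 0.0491 -0.0438  0.0246] encl 0.03 -0.0365 d 114.8
  z0.023 px [227. 211.] 79 mean [ 0.4526 -0.1174  0.0228] encl 0.4554 -0.1119 d 50.7
  z0.026 px [496. 227.] 1070 mean [0.9146 0.3714 0.0256] encl 0.9388 0.3942 d 199.6
  z0.023 px [300. 228.] 205 mean [ 0.6212 -0.0136  0.023 ] encl 0.6227 -0.0129 d 66.1
  z0.026 px [170. 245.] 368 mean [ 0.4815 -0.3004  0.0258] encl 0.456 -0.2985 d 139.6
```

View pics/w27.png

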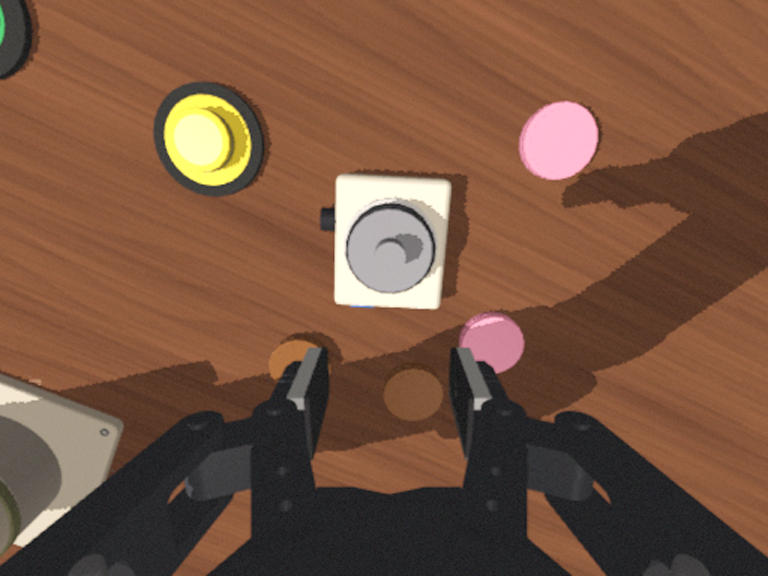

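View pics/c27.png

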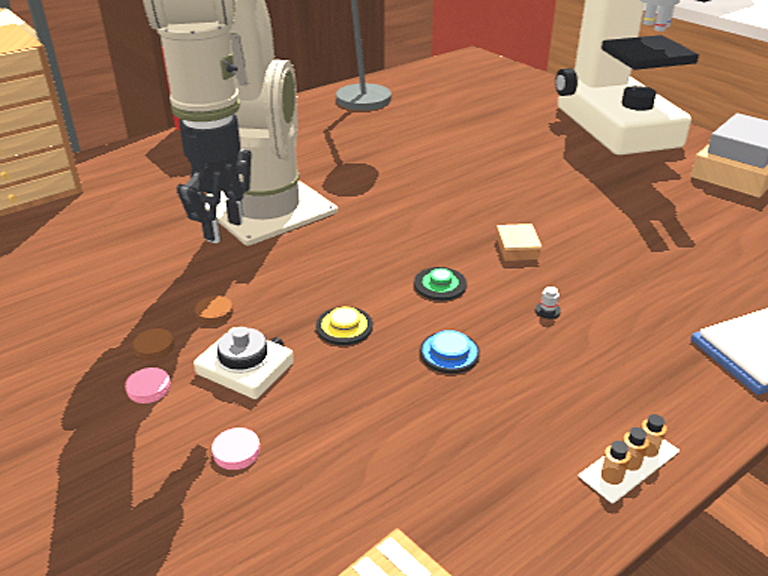

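The scene shows all three filters flat on their own pads at (441,277), (344,321) and (449,345). The cap sits on the collar at (241,348), flange underside at z = 0.050 and 0.7 mm off axis. The bystanders and look-alikes have not moved, and the robot is touching nothing.

```bash
python3 -c "
from workcell import *
print(hand_in())"
```

```text
the job is handed in; nothing more can be done
None
```

The job is done and handed in at about 36 s on the robot's clock. I moved green, then yellow, then blue from the port to their own pads, one at a time. I then closed the port with the grey dust cap.

- **Filters:** the last checks showed all three flat, tops at about 24.5 mm. Green was about 1.4 mm off its pad centre, yellow 1.3 mm and blue 0.7 mm, all well inside the coloured discs.
- **Cap:** its flange top is at 56 mm, so it rests on the collar, and it is within about 1 mm of the port axis.
- **Bystanders:** in the last picture the objective, the slide box and the pink and brown look-alikes stand where they stood at the start.
- **Force:** the highest wrist force I read was about 16 N, at touchdown.
- **What disagreed:** the fingertips were about 38 mm further back from the reported tool point than described. The wrist and side cameras agreed on this, so I set every grasp height from the tips as measured. One close-up fit of the partly hidden blue pad was about 3 mm off; the unobstructed view after release settled it.

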